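# Stock the pantry turntable and scan it in

### The job

Stand every jar waiting on the worktop upright on the pantry turntable inside its rim, and only then turn the turntable anticlockwise (its wooden post is the handle) until its tag board clicks home above the pointer on the base. Then pick up the hand scanner and hold it steady and square to the turntable's tag, about 8 cm away, for a good second and a half, then do the same at the bay tag on its stand. Lay the scanner back in its cradle, and leave the carton, jug and basket where they are.

Things in the scene. Friction and masses are not known exactly. Their poses are not given: they have to be found in the camera images.
- jar0: jar with a flat steel lid: 56 mm diameter, 66 mm tall, about 0.2 kg, standing on the worktop (z = 0) at the robot's left. Origin at the centre of its underside, z up. Two to four of the four identical jars are present; absent ones read None
- jar1: jar with a flat steel lid: 56 mm diameter, 66 mm tall, about 0.2 kg, standing on the worktop (z = 0) at the robot's left. Origin at the centre of its underside, z up. Two to four of the four identical jars are present; absent ones read None
- jar2: jar with a flat steel lid: 56 mm diameter, 66 mm tall, about 0.2 kg, standing on the worktop (z = 0) at the robot's left. Origin at the centre of its underside, z up. Two to four of the four identical jars are present; absent ones read None
- jar3: jar with a flat steel lid: 56 mm diameter, 66 mm tall, about 0.2 kg, standing on the worktop (z = 0) at the robot's left. Origin at the centre of its underside, z up. Two to four of the four identical jars are present; absent ones read None
- carousel (a joint): angle of the turntable plate on its base, rad: 0 = home (tag board above the pointer), growing anticlockwise seen from above; starts between -1.7 and -0.9, stops at -2.3 and 0.5. Stays where left (friction 0.06 N m); a spring click holds and centres it at 0, between ridges at about -0.1 and 0.1 rad that take some 3 to 5 N at the post to pass
- carousel_base: fixed grey base of the turntable, 220 mm diameter; origin on the turntable axis at worktop height. Its pointer, a low tab 10 mm tall, sticks out along its own -x to 170 mm from the axis and stays outside the plate's rim. Its -x points to the robot's right (-y), give or take
- carousel_hub (a point): centre of the plate's upper surface, 32 mm above the worktop; turns with the plate. Plate inside the rim: 276 mm diameter; rim 8 mm high above the surface, 288 mm diameter outside. In the plate's frame the tag board stands near the edge on the -x side and the post on the +x side; the rest of the plate is free for jars
- carousel_tag (a point): centre of the barcode label on the turntable's tag board, 115 mm above the worktop, 130.5 mm from the axis; its outward face looks along its own -x (away from the axis), so the scanner looks along its +x. Label 54 x 34 mm (wide x high) on a white upright board 60 mm wide, 6 mm thick, reaching 138 mm above the worktop
- carousel_post (a point): on the axis of the turntable's upright wooden post: 20 mm diameter, top 154 mm above the worktop (the point is at the top), 115 mm from the turntable axis across the plate from the tag board; turns with the plate
- bay_tag (a point): centre of the barcode label on the bay stand, 115 mm above the worktop; faces its own -x (towards the robot), so the scanner looks along its +x. Label 54 x 34 mm on an upright steel board 66 mm wide, 6 mm thick, top 141 mm above the worktop, with a fixed 90 x 90 x 10 mm foot centred below it
- scanner: hand scanner, a bar 130 (x) x 44 (y) x 40 (z) mm, 0.2 kg, black with a yellow head; origin at the centre of its underside, which lies 30 mm above the worktop when in the cradle; it looks along its own +x. Grasped from above across its 44 mm width
- scanner_window (a point): centre of the scanner's window in its front face: 65 mm along +x and 20 mm up from the scanner's origin; same axes
- cradle: fixed grey cradle, a block 170 (x) x 80 (y) x 30 (z) mm; origin at the centre of its underside. The scanner lies centred on its top with its window towards the cradle's +x, between end stops 10 mm high (142 mm apart) and side lips 4 mm high (54 mm apart)
- carton: bystander: cardboard carton 70 x 170 x 120 mm; origin at the centre of its underside
- jug: bystander: yellow bottle 90 mm diameter, 200 mm tall; origin at the centre of its underside
- basket: bystander: black basket 130 x 140 x 60 mm; origin at the centre of its underside
Mind the look-alikes: they are no part of the job. What is meant by the scanner is not red, and is the larger of those in its own colour.

How it is judged:
By the outcome, as a careful person would: the job done as asked, in the order asked, and still so for the second after the job is handed in, with the robot touching nothing.
Of jar0, jar1, jar2, jar3 only 2 to 4 are there at a start; the rules pass over those that are not, and their reading is None.
At some moment in a run one of jar0, jar1, jar2, jar3 may be knocked a few centimetres aside while the robot is not near it.
It also fails if it takes over 208 s, if anything falls off the work surface, if the arm or the gripper's body presses on something with over 40 N, if the wrist force passes 120 N, or if a joint passes its speed limit or range.

### The arm

A 6-joint arm with a two-finger parallel gripper is mounted at the origin on the work surface. World frame = base frame: x ahead of the robot, y to its left, z up, the work surface at z = 0. Lengths are in m, angles in degrees, forces in N, time in s.
With the tool pointing down it reaches from about 0.4 to 0.825 m from the base axis. Payload 7 kg.
Tool frame: the origin (TCP) lies at the very end of the fingers, on their centre line; the grasp point (between the pads) lies r.pinch_z behind it (r.pinch_z is the distance from the TCP to the grasp point, in m); z points along the fingers, y is the direction in which the jaws open and shut (so a half turn about z gives the same grasp; the last joint's range is limited). The gripper opens to 88 mm and grips with 3 to 60 N. Pads are 19 mm wide; open, the fingers measure 130 mm over their backs; the gripper's body (78 mm by 193 mm) begins 47 mm behind the grasp point.
Start: joints at [16.507, 20.546, 0.682, 0, -70.136, -16.507], TCP at [0.675, -0, 0.227] pointing down, gripper open.
Joint ranges: [-176.03, 176.03], [-82.01, 121.73], [-58.28, 71.71], [-173.87, 95.51], [-174.79, -0.11], [-173.66, 173.66]. Speed limits (degrees/s): [136.94, 136.94, 172.46, 180, 180, 180].

### API

Orientations are given as [roll, pitch, yaw] about the fixed x, y, z axes, in that order (R = Rz(yaw) Ry(pitch) Rx(roll)).
In Python, from plant import r gives the robot as it stands. The module is installed in compiled form; this text tells all that it offers.
- The arm moves only by the tool servo_tool, never from a script. Its argument "steps" is a list of rows, each a list of 5 numbers: the finger opening in cm, from 0 to 8.76, then the shift along the tool's x, y, z in cm, then the turn about the tool's z in degrees. In form: [[fingers, x, y, z, spin], ...]. A call has 1 to 8 rows; each row shifts and turns the commanded pose from where the row before left it, along the tool's axes as they then stand; what a row does not reach is not made up. A row lasts 1/8 s, in which the tool goes at most 62.5 mm and 10.7 degrees, less where a joint would pass 70% of its speed; a pose out of reach is approached as far as the arm can. A call with a gripper value outside its range is refused whole. The fingers move at their own pace and stop on an object; "squeeze" is the grip in N (left out, the last holds). Time passes only in rows, so rows that do not move let the fingers close. It gives the time, the measured TCP pose, the force and the opening at its end, in the units of the state.
- r.get_state(): the state, without advancing time (a new reading comes with each control period).
- r.capture(name): name is "scene" or "side" or "wrist"; returns the picture (480x640x3 uint8, red, green, blue); there is no depth.
- r.calibration(name): a dict with "K" (3x3 intrinsics, pixels), "rvec" (rotation vector, rad) and "tvec" (3), from world to camera coordinates, as OpenCV has them; the wrist camera has in their place "tool_from_camera" (4x4, takes a point from camera to tool coordinates, whose origin is the TCP and whose axes are the flange's). Camera axes: x right, y down, z forward; pixel columns grow to the right and rows downward; lengths in m; the calibration is good to about 2 mm. A picture is of the moment at which its call begins: read the wrist's pose just before it. calibration takes no time and is no camera call.
- r.close_job(): hands the job in, once; it reports no verdict.
The state is a dict: "time_s": time; "joints": joint angles; "qd": joint speeds; "joint_torque": joint torques, N m; "tcp_pos": TCP position; "eef_rot": TCP orientation; "contact_force": force on the tool from outside, world axes, zero at the start; "moment": the same for the moment, N m; "gripper_width": finger opening in m.
Only numpy, scipy, OpenCV 4.12 (cv2) and the standard library are available. Lean on these libraries where they do the work, as an engineer would, in place of code of your own. Each camera call takes 0.05 s, during which the arm holds its last target.

## Working session

There is one attempt and no reset: what is moved stays moved. The work goes in short steps, Python scripts to look and compute and a tool call to move; the robot and the scene stay as the last step left them, time stands still between calls to the robot, and variables do not carry over. Pictures are saved under pics/ and viewed, and the job is handed in when it is done.

Besides the shell and the picture viewer there is one more tool, called after "Request:" by a JSON object that holds its "method" and its "body", one argument or row to a line. servo_tool: Moves the arm, as the interface text tells. Its arguments: {"type":"object","properties":{"steps":{"type":"array","items":{"type":"array","items":{"type":"number"}}},"squeeze":{"type":"number"}},"required":["steps"]}

```bash
mkdir -p pics; ls; cat > h.py <<'E'
import numpy as np, cv2
from plant import r
from scipy.spatial.transform import Rotation as Ro
def save(n,f):
    im=r.capture(n); cv2.imwrite('pics/'+f,im[:,:,::-1]); return im
def cam(name,st=None):
    c=r.calibration(name); K=np.array(c['K'])
    if 'rvec' in c:
        R=cv2.Rodrigues(np.array(c['rvec'],float))[0]; t=np.array(c['tvec']).ravel()
        return K,R,t
    T=np.array(c['tool_from_camera']); st=st or r.get_state()
    Rt=Ro.from_euler('xyz',st['eef_rot'],degrees=True).as_matrix()
    Rc=Rt@T[:3,:3]; p=Rt@T[:3,3]+np.array(st['tcp_pos'])
    return K,Rc.T,-Rc.T@p
def ray(c,u,v):
    K,R,t=c; d=R.T@np.linalg.inv(K)@np.array([u,v,1.]); return -R.T@t,d
def onz(c,u,v,z):
    o,d=ray(c,u,v); return o+d*(z-o[2])/d[2]
def proj(c,p):
    K,R,t=c; q=K@(R@np.array(p,float)+t); return q[:2]/q[2]
E
python3 - <<'E'
from h import *
s=r.get_state(); print(s, r.pinch_z)
for n in ('scene','side','wrist'):
    save(n,n+'0.png'); print(n,r.calibration(n))
    c=cam(n,s); print(-c[1].T@c[2])
E
```

```text
pics
{'time_s': 0.0, 'joints': array([ 1.65061394e+01,  2.05904723e+01,  6.32586044e-01, -1.97137198e-02,
       -7.01363214e+01, -1.65079464e+01]), 'qd': array([ 0.02390592,  0.05265452,  0.01867069,  0.04843369,  0.02127766,
       -0.04659585]), 'joint_torque': array([-8.00930356e-04, -5.82726967e+01,  2.93058443e+01,  6.99745238e+00,
        6.93249181e-03, -2.06530804e-04]), 'tcp_pos': array([ 6.74496727e-01, -4.26970512e-05,  2.25625820e-01]), 'eef_rot': array([ 1.79904409e+02, -9.00325091e-03, -9.00085130e+01]), 'contact_force': array([ 0.95301824, -1.2244109 , -0.29610675]), 'moment': array([ 0.00474079, -0.01015156,  0.01677447]), 'gripper_width': 0.08759489592574445} 0.0188
scene {'K': array([[562.98268998,   0.        , 321.09552264],
       [  0.        , 562.98268998, 237.69075963],
       [  0.        ,   0.        ,   1.        ]]), 'rvec': array([ 1.23809259,  2.47500184, -0.79377702]), 'tvec': array([ 0.24965952, -0.27301919,  1.97597033])}
[1.23072571 0.63372739 1.45774893]
side {'K': array([[507.65999763,   0.        , 323.94141705],
       [  0.        , 507.65999763, 233.79048246],
       [  0.        ,   0.        ,   1.        ]]), 'rvec': array([ 2.404558  , -0.11244177,  0.0476352 ]), 'tvec': array([-0.5166473 ,  0.12173044,  1.51643639])}
[ 0.42296323 -0.97086571  1.20824002]
wrist {'K': array([[346.7125014 ,   0.        , 319.71262546],
       [  0.        , 346.7125014 , 243.20905189],
       [  0.        ,   0.        ,   1.        ]]), 'tool_from_camera': array([[-4.71108522e-04, -9.57082171e-01, -2.89816315e-01,
         7.86053520e-02],
       [ 9.99999368e-01, -1.54961251e-04, -1.11380056e-03,
         5.86570496e-05],
       [ 1.02108836e-03, -2.89816656e-01,  9.57081639e-01,
        -1.57649284e-01],
       [ 0.00000000e+00,  0.00000000e+00,  0.00000000e+00,
         1.00000000e+00]])}
[ 0.67468941 -0.07862331  0.38328733]
```

View pics/scene0.png

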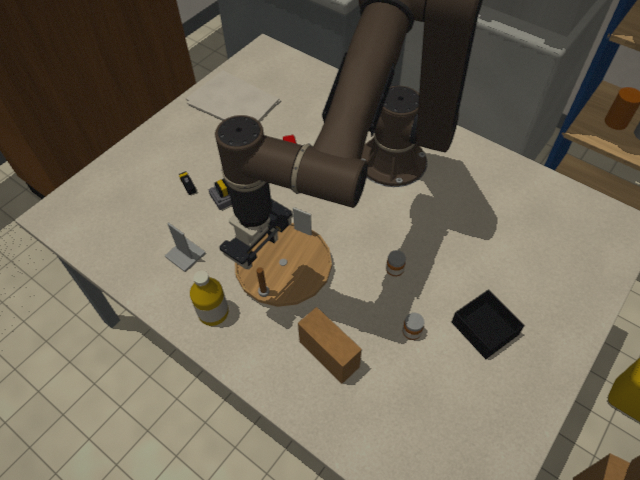

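View pics/side0.png

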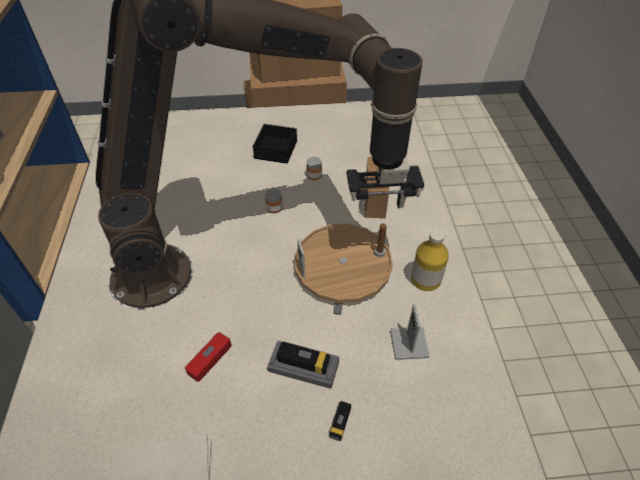

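View pics/wrist0.png

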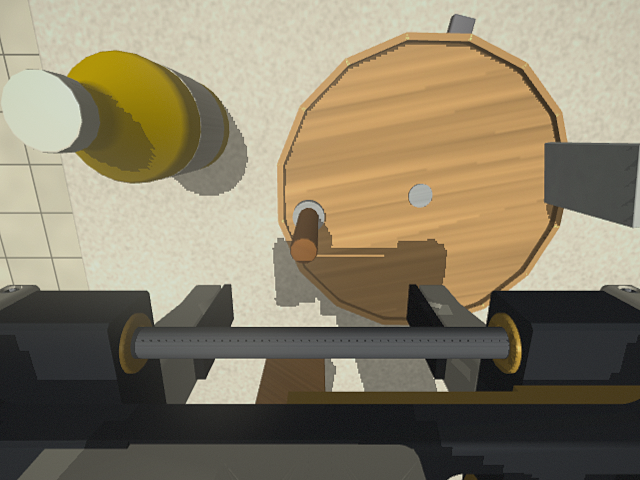

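The scene and side views show two jars: lids at about (397,258) and (415,320) in scene, (274,195) and (314,162) in side. The turntable is at scene (285,263), the black and yellow scanner in its cradle at side (303,360), and the bay stand at side (410,335). The small black one and the red one are the look-alikes.

```bash
python3 - <<'E'
from h import *
import json
for n,f in (('scene','scene0.png'),('side','side0.png')):
    im=cv2.imread('pics/'+f)
    x0,y0,x1,y1=(350,220,460,350) if n=='scene' else (240,140,340,220)
    cv2.imwrite('pics/z_'+f,cv2.resize(im[y0:y1,x0:x1],None,fx=5,fy=5,interpolation=cv2.INTER_NEAREST)[:600,:800])
im=cv2.imread('pics/side0.png')
cv2.imwrite('pics/z_cr.png',cv2.resize(im[290:450,170:440],None,fx=2.9,fy=2.9,interpolation=cv2.INTER_CUBIC))
c=cam('scene');d=cam('side');w=cam('wrist')
print('post/hub/tag wrist', onz(w,420,196,.032), onz(w,304,248,.154),onz(w,308,211,.032),onz(w,461,20,.01))
print('hub scene',onz(c,283,262,.032),'side',onz(d,343,260,.032))
print('cradle',onz(d,303,362,.03),'bay foot',onz(c,185,255,.01),onz(d,410,343,.01))
for u,v in((397,257),(415,319)):print('jar scene',onz(c,u,v,.066))
for u,v in((274,195),(314,162)):print('jar side',onz(d,u,v,.066))
E
```

```text
post/hub/tag wrist [ 0.57265622 -0.02234896  0.032     ] [ 0.68564068 -0.00568604  0.154     ] [ 0.68676129 -0.00690845  0.032     ] [ 0.54149064 -0.18518762  0.01      ]
hub scene [ 0.57395332 -0.02316808  0.032     ] side [ 0.57382462 -0.02298546  0.032     ]
cradle [ 0.43261724 -0.34427082  0.03      ] bay foot [ 0.72497521 -0.29289567  0.01      ] [ 0.72041891 -0.30464586  0.01      ]
jar scene [0.37490317 0.25156569 0.066     ]
jar scene [0.51727232 0.40089521 0.066     ]
jar side [0.37828655 0.24103393 0.066     ]
jar side [0.52152471 0.39475066 0.066     ]
```

View pics/z_scene0.png

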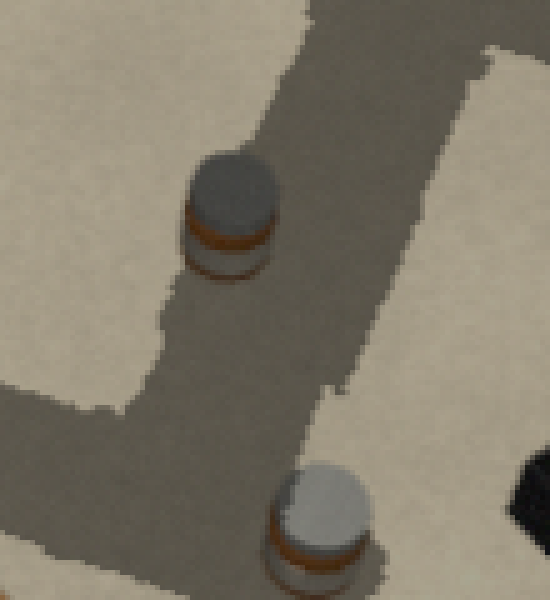

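View pics/z_side0.png

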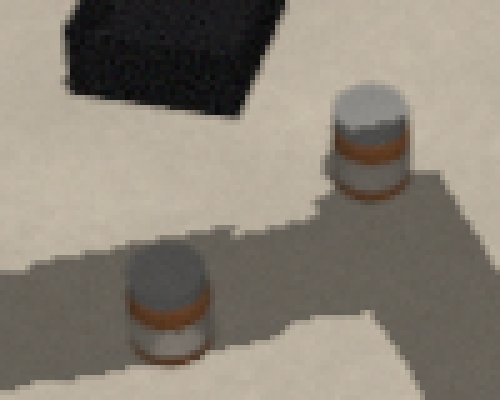

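View pics/z_cr.png

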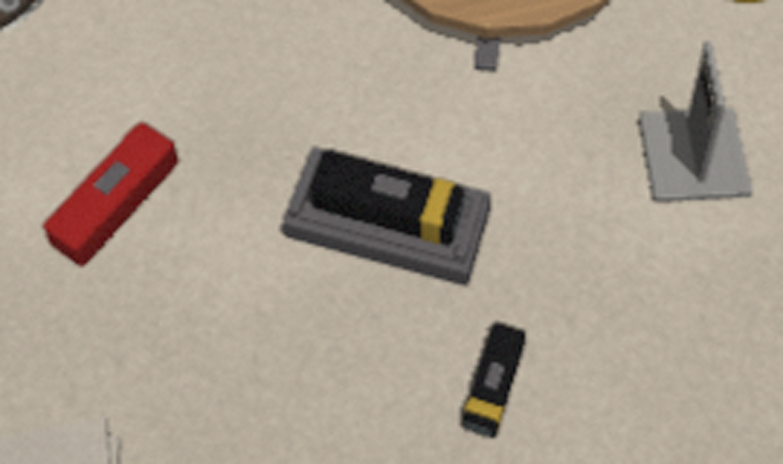

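```bash
cat >> h.py <<'E'
def tri(c,p,d,q):
    o1,a=ray(c,*p);o2,b=ray(d,*q);A=np.stack([a,-b],1);s=np.linalg.lstsq(A,o2-o1,rcond=None)[0]
    P,Q=o1+a*s[0],o2+b*s[1];return (P+Q)/2,np.linalg.norm(P-Q)
def rows(cmd,path):
    "cmd=(x,y,z,yaw deg); path of targets -> tool-frame cm, deg rows"
    x,y,z,w=cmd
    for (X,Y,Z,W) in path:
        a=np.radians(w);dx,dy=X-x,Y-y
        print([round(100*(dx*np.cos(a)+dy*np.sin(a)),2),round(100*(dx*np.sin(a)-dy*np.cos(a)),2),round(100*(z-Z),2),round(-(W-w),2)])
        x,y,z,w=X,Y,Z,W
E
python3 - <<'E'
from h import *
c=cam('scene');d=cam('side');w=cam('wrist')
print(tri(c,(396.8,258.6),d,(273.6,195)),tri(c,(414.8,320.5),d,(314,162)))
print('jug cap',onz(w,40,111,.2),onz(c,203,280,.2),onz(d,436,239,.2))
for u,v in((319,311),(360,353),(345,379),(299,340)):print('carton top scene',onz(c,u,v,.12 if v!=379 else 0))
print('bay top c',tri(c,(168,226),d,(414,308)),tri(c,(188,243),d,(409,348)))
s=170;k=2.9
P=lambda x,y:(170+x/k,290+y/k)
for q in((312,147),(490,192),(468,265),(283,223)):print('cradle top',onz(d,*P(*q),.03))
for q in((318,152),(463,187),(447,244),(312,203)):print('scanner top',onz(d,*P(*q),.07))
for q in((640,113),(737,110),(750,193),(656,200)):print('bayfoot',onz(d,*P(*q),.01))
rows((.675,0,.227,-90),[(.40,.17,.30,-90)])
E
```

```text
(array([0.37572732, 0.25144802, 0.05709345]), np.float64(0.0021186253339333626)) (array([0.52068912, 0.40160416, 0.0613031 ]), np.float64(0.003032405878591496))
jug cap [ 0.81333269 -0.09162769  0.2       ] [ 0.8190813  -0.07776558  0.2       ] [ 0.80677149 -0.10976616  0.2       ]
carton top scene [0.67746216 0.19278462 0.12      ]
carton top scene [0.71055958 0.3485646  0.12      ]
carton top scene [0.74965005 0.33337183 0.        ]
carton top scene [0.77522883 0.20210907 0.12      ]
bay top c (array([ 0.7241716 , -0.30063683,  0.16231316]), np.float64(0.0260685966365182)) (array([ 0.70155076, -0.31762523,  0.01831363]), np.float64(0.025229879107257644))
cradle top [ 0.37025853 -0.27674134  0.03      ]
cradle top [ 0.52569206 -0.33654866  0.03      ]
cradle top [ 0.49908683 -0.40339167  0.03      ]
cradle top [ 0.34257413 -0.34951725  0.03      ]
scanner top [ 0.37709564 -0.30574053  0.07      ]
scanner top [ 0.49968209 -0.35121572  0.07      ]
scanner top [ 0.48101695 -0.4024377   0.07      ]
scanner top [ 0.37023618 -0.3543173   0.07      ]
bayfoot [ 0.67700995 -0.25730727  0.01      ]
bayfoot [ 0.76846325 -0.26254745  0.01      ]
bayfoot [ 0.76058875 -0.34851812  0.01      ]
bayfoot [ 0.67490277 -0.34751047  0.01      ]
[np.float64(-17.0), np.float64(27.5), -7.3, 0]
```

Request:
{"method": "servo_tool", "body": {
  "steps": [
    [8.76,-4,4,-1,0],
    [8.76,-4,4,-1,0],
    [8.76,-4,4,-1.3,0],
    [8.76,-4,4,0,0],
    [8.76,-4,4,0,0],
    [8.76,-5,4.5,0,0],
    [8.76,0,0,0,10],
    [8.76,0,0,0,10]
  ]
}}

```text
time_s: 1.15
tcp_pos: [0.4323, 0.2473, 0.2596]
eef_rot: [180.0, 0.0, -110.2]
contact_force: [-0.3, -0.3, 0.0]
gripper_width: 0.0878
```

Request:
{"method": "servo_tool", "body": {
  "steps": [
    [8.76,0,0,0,10],
    [8.76,0,0,0,10],
    [8.76,0,0,0,10],
    [8.76,0,0,0,10],
    [8.76,0,0,0,10],
    [8.76,0,0,0,10],
    [8.76,0,0,0,10],
    [8.76,0,0,0,0]
  ]
}}

```text
time_s: 2.15
tcp_pos: [0.433, 0.2463, 0.2594]
eef_rot: [-180.0, -0.0, -179.9]
contact_force: [-0.3, -1.0, -0.3]
gripper_width: 0.0876
```

```bash
python3 - <<'E'
from h import *
s=r.get_state();print(s['tcp_pos'],s['eef_rot'],s['joints'],s['time_s'])
save('wrist','w1.png');save('scene','s1.png')
E
```

```text
[0.4330321  0.24631298 0.25940553] [-1.79989669e+02 -1.56521477e-02 -1.79936590e+02] [ 5.22703422e+01  2.44770370e+00 -1.80560240e+01 -6.44538422e-03
 -6.95140281e+01 -1.42204675e+02] 2.15
```

View pics/w1.png

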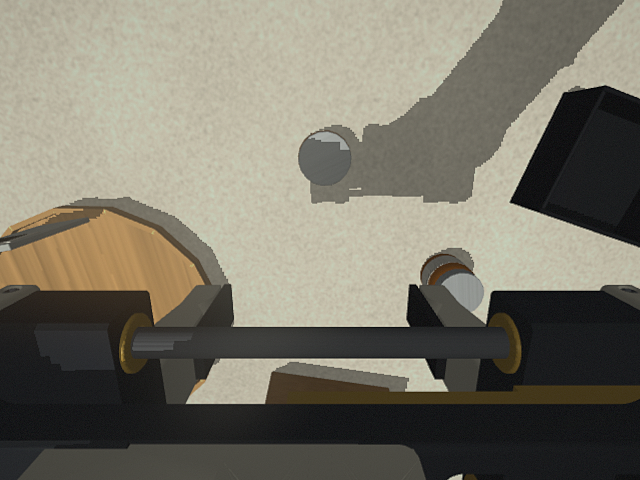

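View pics/s1.png

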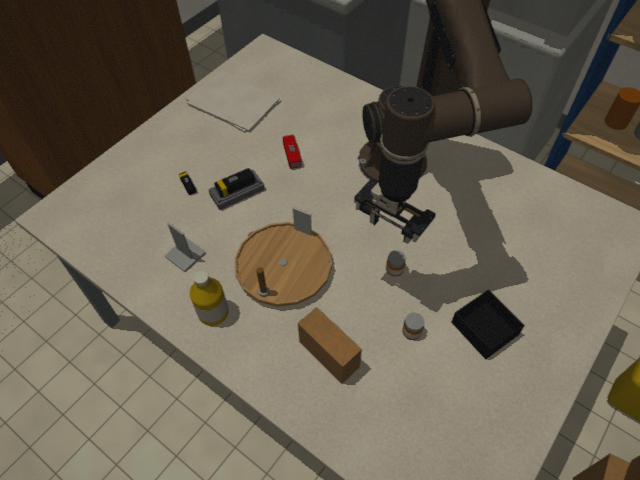

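Two jars only, with nothing new uncovered. In the wrist view the near jar's lid is at (325,158) and the second lid at (462,292).

```bash
python3 - <<'E'
from h import *
im=cv2.imread('pics/w1.png');w=cam('wrist')
g=cv2.cvtColor(im,cv2.COLOR_BGR2GRAY)
print(onz(w,325,158,.066),onz(w,325-26.5,158,.066),onz(w,325+26.5,158,.066))
print(onz(w,462,292,.066))
j=onz(w,325,158,.066);s=r.get_state()
rows((*s['tcp_pos'],s['eef_rot'][2]),[(j[0],j[1],.10,-180),(j[0],j[1],.021,-180)])
# hub/pointer/post from scene
c=cam('scene');print(onz(c,283,262,.032))
E
```

```text
[0.37342302 0.25121831 0.066     ] [0.37351687 0.22511982 0.066     ] [0.37332916 0.2773169  0.066     ]
[0.51694664 0.40383531 0.066     ]
[np.float64(5.96), np.float64(0.51), np.float64(15.95), np.float64(0.23)]
[np.float64(-0.0), np.float64(0.0), 7.9, 0]
[ 0.57395332 -0.02316808  0.032     ]
```

Request:
{"method": "servo_tool", "body": {
  "steps": [
    [8.76,2,0.2,3,0],
    [8.76,2,0.2,4,0],
    [8.76,2,0.1,4,0],
    [8.76,0,0,4,0],
    [8.76,0,0,4,0],
    [8.76,0,0,3,0],
    [8.76,0,0,1.8,0],
    [8.76,0,0,0,0]
  ]
}}

```text
time_s: 3.25
tcp_pos: [0.3727, 0.2506, 0.0205]
eef_rot: [-179.8, -0.1, -179.9]
contact_force: [0.8, -0.1, 0.0]
gripper_width: 0.0873
```

Request:
{"method": "servo_tool", "body": {
  "steps": [
    [4,0,0,0,0],
    [4,0,0,0,0],
    [4,0,0,0,0],
    [4,0,0,0,0],
    [4,0,0,0,0],
    [4,0,0,0,0]
  ],
  "squeeze": 20
}}

```text
time_s: 4.0
tcp_pos: [0.3733, 0.2516, 0.022]
eef_rot: [180.0, 0.0, -180.0]
contact_force: [-1.7, -0.7, 7.0]
gripper_width: 0.0557
```

Request:
{"method": "servo_tool", "body": {
  "steps": [
    [4,0,0,-2,0],
    [4,0,0,-3,0],
    [4,0,0,-4,0],
    [4,-1,-1,-3,0],
    [4,-3,-3,0,0],
    [4,-3.5,-3.5,0,0],
    [4,-3.5,-3.5,0,0],
    [4,-3,-3,0,0]
  ]
}}

```text
time_s: 5.0
tcp_pos: [0.5139, 0.11, 0.1412]
eef_rot: [-180.0, -0.0, 180.0]
contact_force: [0.2, 1.5, -2.5]
gripper_width: 0.0561
```

Request:
{"method": "servo_tool", "body": {
  "steps": [
    [4,-2,-3,0,0],
    [4,-1.9,-2.3,0,0],
    [4,-1,-0.7,1,0],
    [4,0,0,2,0],
    [4,0,0,2,0],
    [4,0,0,1.5,0],
    [4,0,0,1,0],
    [4,0,0,0,0]
  ]
}}

```text
time_s: 6.0
tcp_pos: [0.5617, 0.0515, 0.0659]
eef_rot: [-180.0, -0.1, -180.0]
contact_force: [-1.1, 0.6, -1.9]
gripper_width: 0.0554
```

```bash
python3 - <<'E'
from h import *
s=r.get_state();print(s['tcp_pos'],s['contact_force'],s['gripper_width'])
save('wrist','w2.png');save('scene','s2.png')
E
```

```text
[0.56172001 0.05148592 0.06585427] [-1.09452578  0.63380885 -1.89648185] 0.05538979094053119
```

View pics/s2.png

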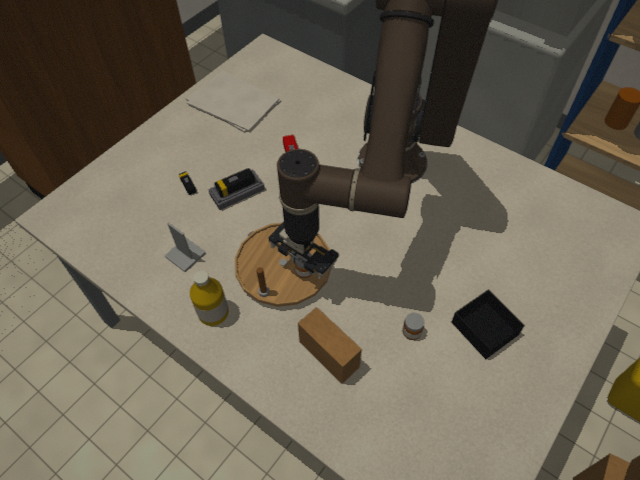

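Request:
{"method": "servo_tool", "body": {
  "steps": [
    [4,0,0,0.5,0],
    [4,0,0,0.4,0],
    [4,0,0,0.2,0],
    [4,0,0,0,0],
    [4,0,0,0,0]
  ]
}}

```text
time_s: 6.72
tcp_pos: [0.5622, 0.0515, 0.0556]
eef_rot: [180.0, 0.0, 180.0]
contact_force: [-0.0, -0.4, -1.7]
gripper_width: 0.0554
```

Request:
{"method": "servo_tool", "body": {
  "steps": [
    [4,0,0,0.1,0],
    [4,0,0,0.1,0],
    [4,0,0,0,0]
  ]
}}

```text
time_s: 7.1
tcp_pos: [0.5626, 0.0515, 0.054]
eef_rot: [180.0, 0.1, -180.0]
contact_force: [-0.1, -0.6, 3.1]
gripper_width: 0.0562
```

Request:
{"method": "servo_tool", "body": {
  "steps": [
    [8.76,0,0,0,0],
    [8.76,0,0,0,0],
    [8.76,0,0,0,0],
    [8.76,0,0,-2,0],
    [8.76,0,0,-4,0],
    [8.76,0,0,-5,0],
    [8.76,0,0,-5,0],
    [8.76,0,4,-3,0]
  ]
}}

```text
time_s: 8.1
tcp_pos: [0.5628, 0.0906, 0.2466]
eef_rot: [179.9, 0.2, 179.9]
contact_force: [1.2, 0.3, -0.3]
gripper_width: 0.0874
```

Request:
{"method": "servo_tool", "body": {
  "steps": [
    [8.76,0,5,0,0],
    [8.76,0,5,0,0],
    [8.76,0,5,0,0],
    [8.76,0,5,0,0],
    [8.76,0,5,0,0],
    [8.76,0,3,0,0],
    [8.76,-1,3,0,0],
    [8.76,0,0,0,0]
  ]
}}

```text
time_s: 9.1
tcp_pos: [0.572, 0.4032, 0.2422]
eef_rot: [-179.9, -0.1, -179.9]
contact_force: [0.1, -0.5, -0.7]
gripper_width: 0.0871
```

```bash
python3 - <<'E'
from h import *
s=r.get_state();print(s['tcp_pos'],s['contact_force'],s['gripper_width'],s['joints'])
save('wrist','w3.png');save('scene','s3.png')
E
```

```text
[0.57204193 0.40317588 0.24215893] [ 0.10295804 -0.54458722 -0.7177866 ] 0.0871419451596208 [ 5.10776765e+01  2.24717472e+01  5.60753755e+00 -8.55868362e-03
 -7.32173286e+01 -1.40987478e+02]
```

View pics/s3.png

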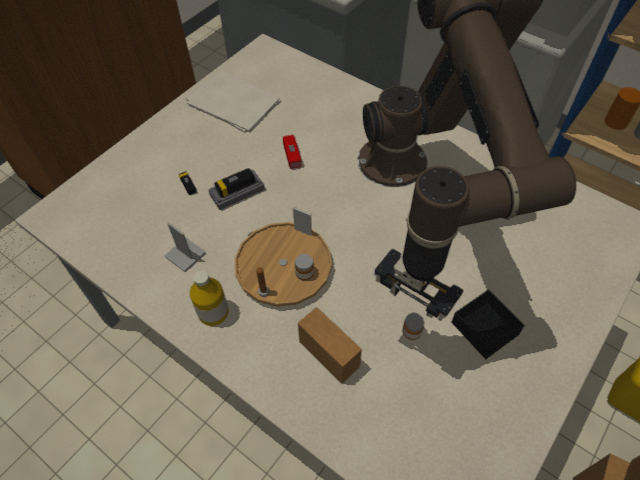

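View pics/w3.png

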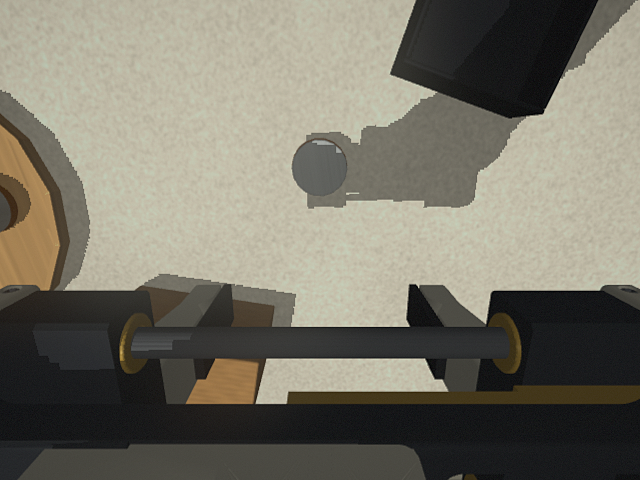

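Jar 1 stands on the plate at scene (304,265). The second jar's lid is at wrist (320,167), with the basket's edge at (390,75)–(510,117).

```bash
python3 - <<'E'
from h import *
w=cam('wrist');s=r.get_state()
j=onz(w,320,167,.066);print(j,onz(w,391,75,.0),onz(w,391,75,.06),onz(w,510,117,.06),onz(w,10,208,.098))
rows((*s['tcp_pos'],180),[(j[0],j[1],.021,180)])
E
```

```text
[0.51952612 0.40131243 0.066     ] [0.42982095 0.47603524 0.        ] [0.43935737 0.464839   0.06      ] [0.47475108 0.57689626 0.06      ] [0.55255396 0.12689085 0.098     ]
[np.float64(5.24), np.float64(0.0), np.float64(22.19), 0]
```

Request:
{"method": "servo_tool", "body": {
  "steps": [
    [8.76,2,-0.1,4,0],
    [8.76,2,0,5,0],
    [8.76,1.2,0,5,0],
    [8.76,0,0,4,0],
    [8.76,0,0,3,0],
    [8.76,0,0,1,0],
    [8.76,0,0,0,0]
  ]
}}

```text
time_s: 10.07
tcp_pos: [0.5204, 0.4, 0.0239]
eef_rot: [-180.0, -0.0, 180.0]
contact_force: [0.4, -0.2, 0.6]
gripper_width: 0.0876
```

Request:
{"method": "servo_tool", "body": {
  "steps": [
    [4,0,0,0,0],
    [4,0,0,0,0],
    [4,0,0,0,0],
    [4,0,0,0,0],
    [4,0,0,0,0],
    [4,0,0,0,0]
  ],
  "squeeze": 20
}}

```text
time_s: 10.82
tcp_pos: [0.5205, 0.401, 0.0242]
eef_rot: [179.9, 0.0, -180.0]
contact_force: [-1.4, 0.6, 5.2]
gripper_width: 0.0558
```

Request:
{"method": "servo_tool", "body": {
  "steps": [
    [4,0,0,-2,0],
    [4,0,0,-4,0],
    [4,0,0,-5,0],
    [4,-1,-2,-4,0],
    [4,-2,-4,0,0],
    [4,-2,-5,0,0],
    [4,-1,-5,0,0],
    [4,-0.3,-5,0,0]
  ]
}}

```text
time_s: 11.82
tcp_pos: [0.5826, 0.1882, 0.1722]
eef_rot: [-179.9, -0.1, 180.0]
contact_force: [0.7, -0.2, -2.6]
gripper_width: 0.0559
```

Request:
{"method": "servo_tool", "body": {
  "steps": [
    [4,0,-5,0,0],
    [4,0,-5,0,0],
    [4,0,-5,0,0],
    [4,0,-5,0,0],
    [4,0,-4,0,0],
    [4,0,-3,0,0],
    [4,0,-1.4,0,0],
    [4,0,0,0,0]
  ]
}}

```text
time_s: 12.82
tcp_pos: [0.5825, -0.0942, 0.1728]
eef_rot: [180.0, -0.1, 179.9]
contact_force: [0.2, -0.7, -3.3]
gripper_width: 0.0556
```

Request:
{"method": "servo_tool", "body": {
  "steps": [
    [4,0,0,3,0],
    [4,0,0,3,0],
    [4,0,0,2.5,0],
    [4,0,0,1.5,0],
    [4,0,0,1,0],
    [4,0,0,0.4,0],
    [4,0,0,0,0],
    [4,0,0,0,0]
  ]
}}

```text
time_s: 13.82
tcp_pos: [0.5837, -0.0935, 0.0603]
eef_rot: [180.0, 0.1, -180.0]
contact_force: [0.2, -0.1, -3.3]
gripper_width: 0.056
```

Request:
{"method": "servo_tool", "body": {
  "steps": [
    [4,0,0,0.2,0],
    [4,0,0,0.1,0],
    [4,0,0,0.1,0],
    [4,0,0,0,0]
  ]
}}

```text
time_s: 14.32
tcp_pos: [0.5835, -0.0936, 0.0562]
eef_rot: [-180.0, 0.0, -180.0]
contact_force: [-1.3, 0.2, 3.4]
gripper_width: 0.0557
```

Request:
{"method": "servo_tool", "body": {
  "steps": [
    [8.76,0,0,0,0],
    [8.76,0,0,0,0],
    [8.76,0,0,0,0],
    [8.76,0,0,-2,0],
    [8.76,0,0,-4,0],
    [8.76,0,0,-5,0],
    [8.76,0,0,-5,0],
    [8.76,-1,1,-5,0]
  ]
}}

```text
time_s: 15.32
tcp_pos: [0.5926, -0.0839, 0.2675]
eef_rot: [180.0, 0.0, 180.0]
contact_force: [1.5, -0.0, -0.0]
gripper_width: 0.0876
```

Request:
{"method": "servo_tool", "body": {
  "steps": [
    [8.76,-3,3,-4,0],
    [8.76,-3,3,-3,0],
    [8.76,0,0,0,0],
    [8.76,0,0,0,0]
  ]
}}

```text
time_s: 15.82
tcp_pos: [0.6527, -0.0235, 0.3346]
eef_rot: [180.0, -0.1, -180.0]
contact_force: [-0.1, -0.2, -0.9]
gripper_width: 0.0877
```

```bash
python3 - <<'E'
from h import *
s=r.get_state();print(s['tcp_pos'],s['contact_force'],s['gripper_width'],s['joints'])
save('wrist','w4.png');save('scene','s4.png')
E
```

```text
[ 0.65268599 -0.02345766  0.33455726] [-0.13688509 -0.19715718 -0.85825551] 0.08766048315131063 [ 1.50056770e+01  1.60004196e+01  8.01312949e+00 -2.32883533e-02
 -8.20981039e+01 -1.04985391e+02]
```

View pics/s4.png

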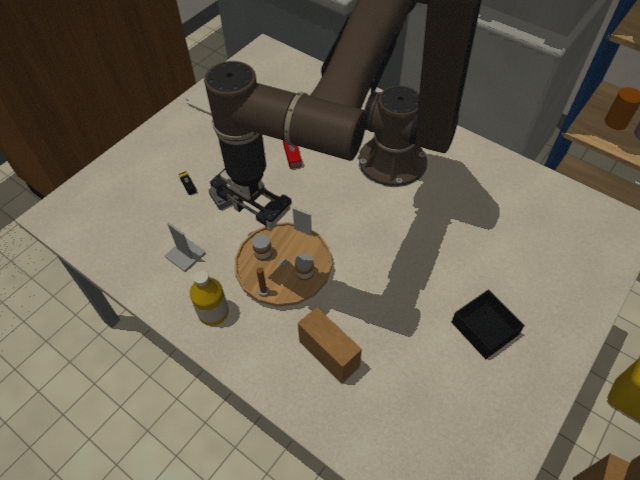

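View pics/w4.png

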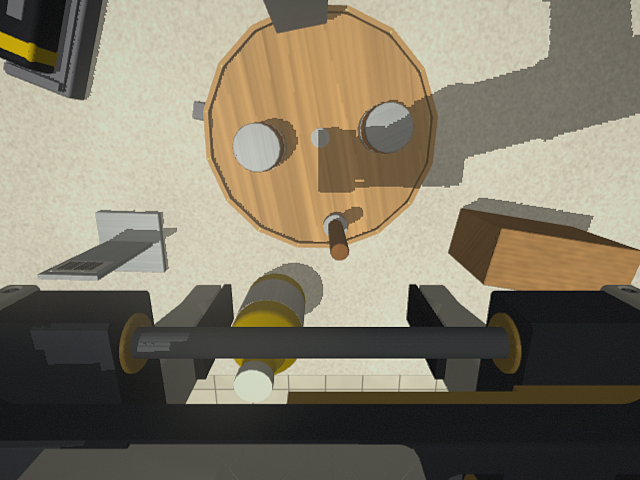

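Both jars stand upright inside the rim (wrist (257,147) and (388,127)), and the worktop at the left is empty. The hub is at (320,138), the post top at (340,251) and the pointer tab near (199,110).

```bash
python3 - <<'E'
from h import *
w=cam('wrist');s=r.get_state()
h=onz(w,320,138,.032);p=onz(w,340,252,.154);pb=onz(w,335,221,.032);pt=onz(w,193,109,.01)
print(h,p,pb,pt)
im=cv2.imread('pics/w4.png');cv2.imwrite('pics/z4.png',cv2.resize(im[0:280,170:450],None,fx=2.1,fy=2.1,interpolation=cv2.INTER_CUBIC))
for q in(p,pb):print(np.linalg.norm((q-h)[:2]),np.degrees(np.arctan2(*(q-h)[1::-1])))
print(np.linalg.norm((pt-h)[:2]),np.degrees(np.arctan2(*(pt-h)[1::-1])))
E
```

```text
[ 0.57336337 -0.023823    0.032     ] [ 0.68562586 -0.00344255  0.154     ] [ 0.68145238 -0.00348518  0.032     ] [ 0.53707048 -0.18904192  0.01      ]
0.11409746054832644 10.289577763620992
0.10998572925910949 10.65607657530944
0.1691581038307466 -102.3891357575763
```

View pics/z4.png

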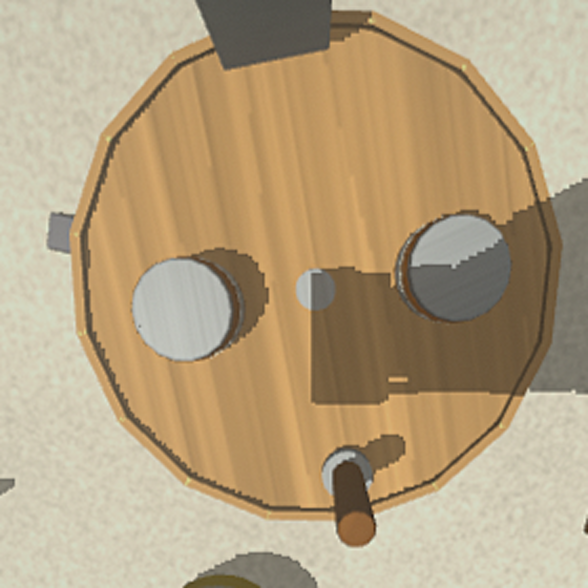

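Request:
{"method": "servo_tool", "body": {
  "steps": [
    [8.76,-2,1,2,0],
    [8.76,-1.3,1,4,0],
    [8.76,0,0,5,0],
    [8.76,0,0,0,-5],
    [8.76,0,0,0,-5],
    [8.76,0,0,0,0],
    [8.76,0,0,0,0]
  ]
}}

```text
time_s: 16.8
tcp_pos: [0.6858, -0.004, 0.2255]
eef_rot: [180.0, -0.0, -170.1]
contact_force: [-0.4, 0.2, -0.5]
gripper_width: 0.0875
```

```bash
python3 - <<'E'
from h import *
s=r.get_state();print(s['tcp_pos'],s['eef_rot'])
H=np.array([.5735,-.0235]);R=.115
path=[(H[0]+R*np.cos(np.radians(a)),H[1]+R*np.sin(np.radians(a)),.115,180+a) for a in (10,16,22,28)]
rows((*s['tcp_pos'],s['eef_rot'][2]%360),path)
E
```

```text
[ 0.68581505 -0.004027    0.22554991] [ 1.79997469e+02 -7.41805046e-03 -1.70137994e+02]
[np.float64(-0.1), np.float64(0.03), np.float64(11.05), np.float64(-0.14)]
[np.float64(0.06), np.float64(1.2), 0.0, -6]
[np.float64(0.06), np.float64(1.2), 0.0, -6]
[np.float64(0.06), np.float64(1.2), 0.0, -6]
```

Over the post. Descend and close loosely around it.

Request:
{"method": "servo_tool", "body": {
  "steps": [
    [8.76,0,0,3,0],
    [8.76,0,0,3,0],
    [8.76,0,0,3,0],
    [8.76,0,0,2,0],
    [2.4,0,0,0,0],
    [2.4,0,0,0,0],
    [2.4,0,0,0,0],
    [2.4,0,0,0,0]
  ],
  "squeeze": 5
}}

```text
time_s: 17.8
tcp_pos: [0.6865, -0.0035, 0.1165]
eef_rot: [180.0, 0.1, -170.0]
contact_force: [-0.9, 0.0, 0.6]
gripper_width: 0.0531
```

Request:
{"method": "servo_tool", "body": {
  "steps": [
    [2.4,0,0,0,0],
    [2.4,0,0,0,0],
    [2.4,0,0,0,0],
    [2.4,0,0,0,0]
  ]
}}

```text
time_s: 18.3
tcp_pos: [0.6862, -0.0036, 0.1155]
eef_rot: [-180.0, -0.0, -170.0]
contact_force: [-0.8, -0.3, 0.7]
gripper_width: 0.024
```

```bash
python3 - <<'E'
from h import *
save('wrist','w5.png')
E
```

```text
(no output)
```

View pics/w5.png

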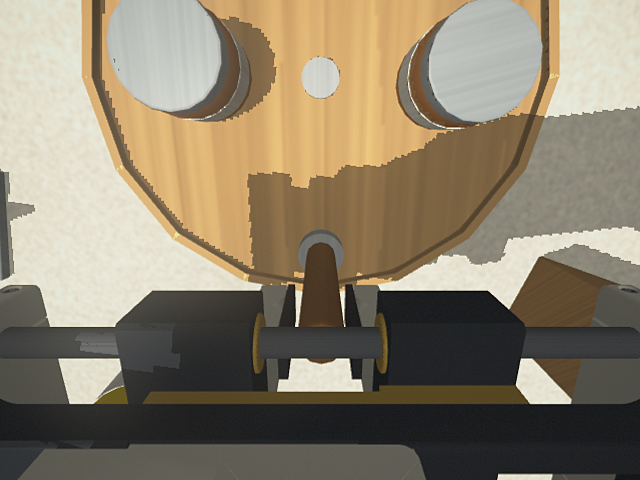

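Request:
{"method": "servo_tool", "body": {
  "steps": [
    [2.4,0.02,0.5,0,-2.5],
    [2.4,0.05,1,0,-5],
    [2.4,0.05,1,0,-5],
    [2.4,0.05,1,0,-5],
    [2.4,0.05,1,0,-5],
    [2.4,0.05,1,0,-5],
    [2.4,0.05,1,0,-5],
    [2.4,0.05,1,0,-5]
  ]
}}

```text
time_s: 19.35
tcp_pos: [0.6502, 0.0614, 0.1156]
eef_rot: [-180.0, 0.0, -132.2]
contact_force: [1.2, -1.0, 0.2]
gripper_width: 0.0239
```

```bash
python3 - <<'E'
from h import *
s=r.get_state();H=np.array([.5735,-.0235]);q=s['tcp_pos'][:2]-H
print(np.linalg.norm(q),np.degrees(np.arctan2(q[1],q[0])),s['eef_rot'],s['contact_force'],s['gripper_width'])
save('scene','s6.png');save('wrist','w6.png')
R=.115;a0=np.degrees(np.arctan2(q[1],q[0]))
E
```

```text
0.11442361836817838 47.925742338447584 [-1.79982666e+02  1.79716666e-02 -1.32215329e+02] [ 1.19722499 -1.03241058  0.21703597] 0.02386572727344321
```

View pics/s6.png

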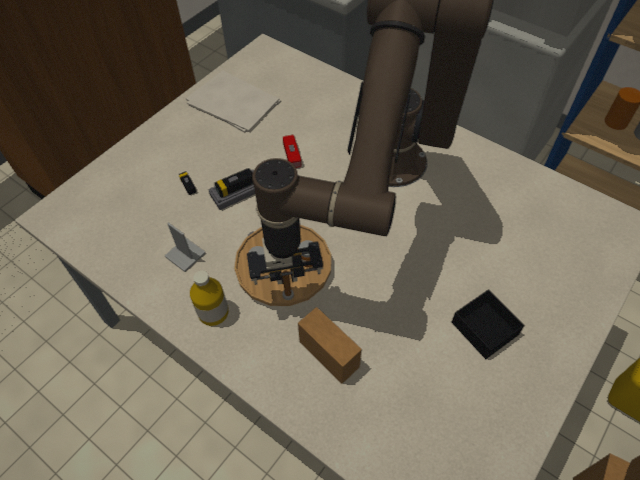

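View pics/w6.png

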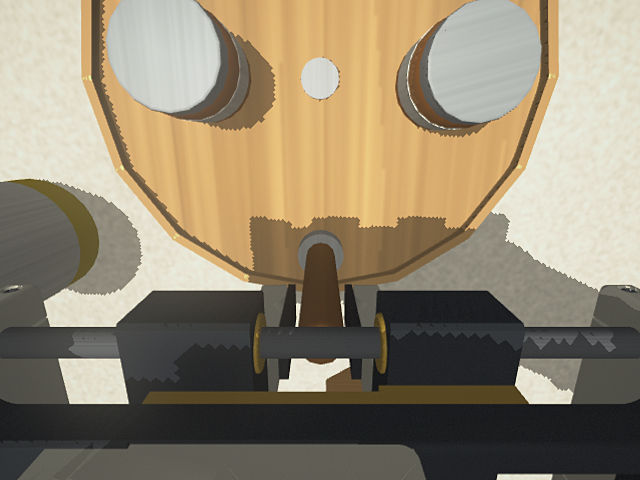

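Request:
{"method": "servo_tool", "body": {
  "steps": [
    [2.4,0.05,1,0,-5],
    [2.4,0.05,1,0,-5],
    [2.4,0.05,1,0,-5],
    [2.4,0.05,1,0,-5],
    [2.4,0.04,0.8,0,-4],
    [2.4,0.03,0.6,0,-3],
    [2.4,0.02,0.4,0,-2],
    [2.4,0,0,0,0]
  ]
}}

```text
time_s: 20.45
tcp_pos: [0.5988, 0.0873, 0.1156]
eef_rot: [180.0, -0.0, -103.5]
contact_force: [-2.4, 1.0, 1.7]
gripper_width: 0.0242
```

Request:
{"method": "servo_tool", "body": {
  "steps": [
    [2.4,0,0,0,0],
    [2.4,0,0,0,0]
  ]
}}

```text
time_s: 20.7
tcp_pos: [0.599, 0.0872, 0.1155]
eef_rot: [180.0, -0.0, -103.5]
contact_force: [-2.6, 1.1, 1.9]
gripper_width: 0.0243
```

```bash
python3 - <<'E'
from h import *
s=r.get_state();H=np.array([.5735,-.0235]);q=s['tcp_pos'][:2]-H
print(np.linalg.norm(q),np.degrees(np.arctan2(q[1],q[0])),s['eef_rot'],s['contact_force'],s['gripper_width'])
save('side','d7.png');save('wrist','w7.png')
im=cv2.imread('pics/d7.png');cv2.imwrite('pics/z7.png',cv2.resize(im[200:330,270:420],None,fx=4.5,fy=4.5,interpolation=cv2.INTER_CUBIC))
E
```

```text
0.11361891952693587 77.03246460216849 [ 1.79965236e+02 -1.29628217e-02 -1.03540139e+02] [-2.59092433  1.13612538  1.91961033] 0.02430115732470224
```

View pics/z7.png

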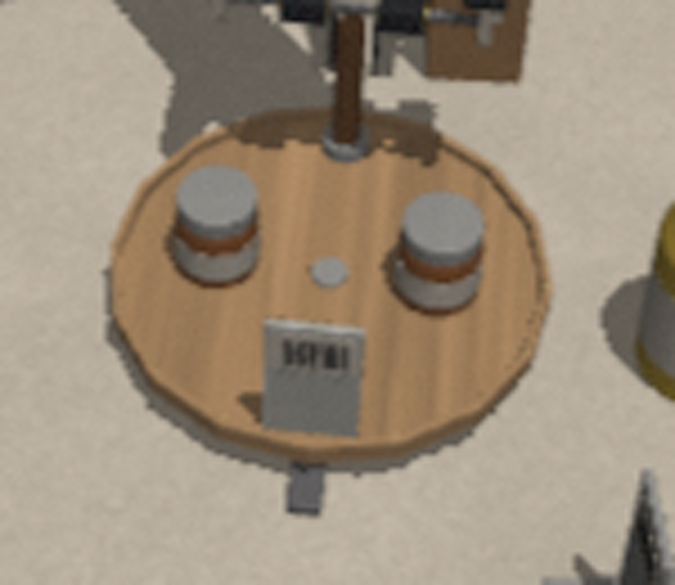

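View pics/w7.png

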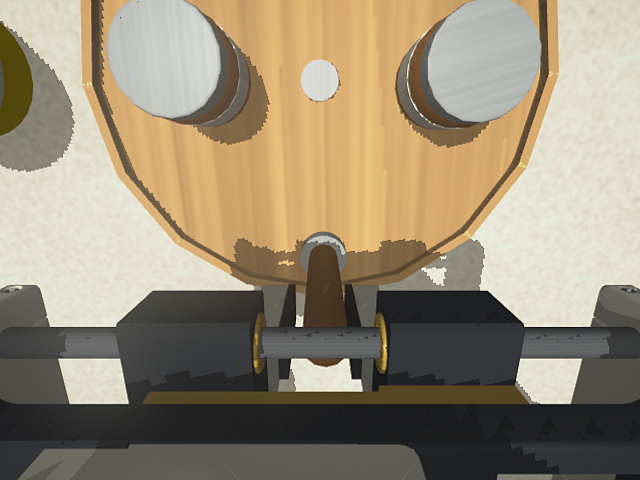

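The post now pushes on the leading finger, so it is past the ridge. I open and let it centre.

Request:
{"method": "servo_tool", "body": {
  "steps": [
    [4.5,0,0,0,0],
    [4.5,0,0,0,0],
    [4.5,0,0,0,0],
    [4.5,0,0,0,0],
    [4.5,0,0,-3,0],
    [4.5,0,0,-5,0],
    [4.5,0,0,-5,0],
    [8.76,0,0,-5,0]
  ]
}}

```text
time_s: 21.8
tcp_pos: [0.5991, 0.0872, 0.2973]
eef_rot: [-180.0, 0.0, -103.5]
contact_force: [1.1, 0.3, -0.1]
gripper_width: 0.0506
```

Request:
{"method": "servo_tool", "body": {
  "steps": [
    [8.76,5,0,-3,0],
    [8.76,4,0,0,0],
    [8.76,0,0,0,0],
    [8.76,0,0,0,0]
  ]
}}

```text
time_s: 22.3
tcp_pos: [0.5782, -0.0003, 0.3255]
eef_rot: [-180.0, 0.0, -103.5]
contact_force: [0.2, 1.6, 0.1]
gripper_width: 0.086
```

```bash
python3 - <<'E'
from h import *
s=r.get_state();print(s['tcp_pos'],s['eef_rot'],s['contact_force'],s['gripper_width'],s['joints'],s['time_s'])
save('side','d8.png');save('wrist','w8.png')
im=cv2.imread('pics/d8.png');cv2.imwrite('pics/z8.png',cv2.resize(im[200:330,270:420],None,fx=4.5,fy=4.5,interpolation=cv2.INTER_CUBIC))
E
```

```text
[ 5.78200627e-01 -3.01800732e-04  3.25511945e-01] [-1.79997402e+02  1.19715830e-02 -1.03537757e+02] [0.19394373 1.62023789 0.06171493] 0.08602105677478948 [ 1.93372308e+01  8.66552236e+00 -2.52233936e+00 -8.81187169e-03
 -7.88034581e+01 -3.28732779e+01] 22.3
```

View pics/z8.png

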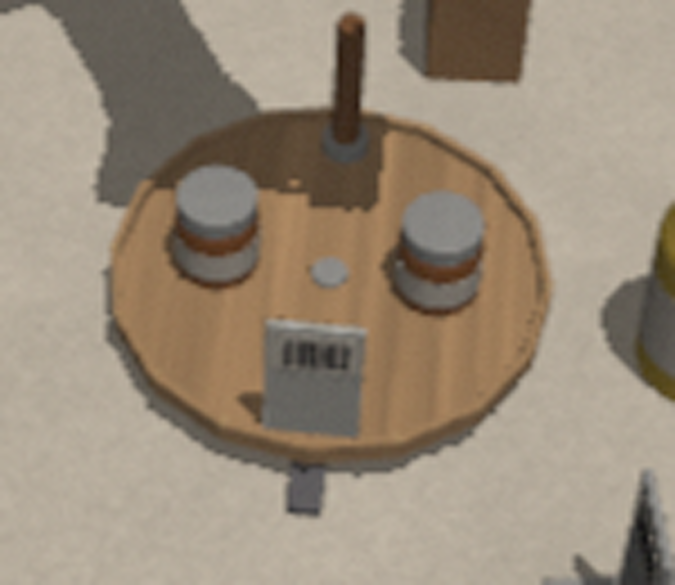

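View pics/w8.png

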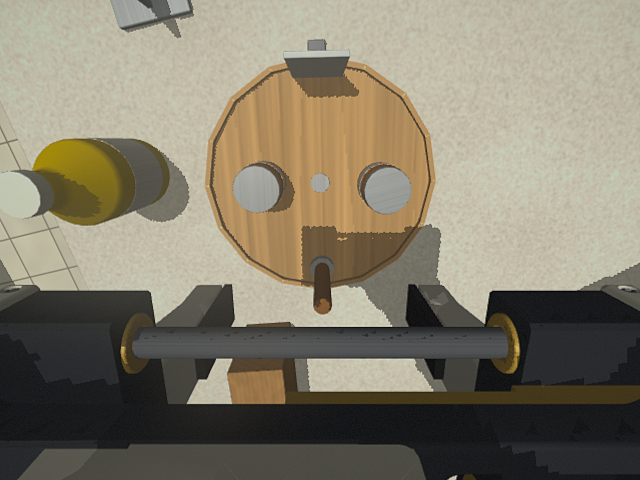

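```bash
python3 - <<'E'
from h import *
w=cam('wrist')
h=onz(w,320,182.5,.032);p=onz(w,321.5,306,.154);pt=onz(w,317,39,.01)
b=[onz(w,285,52,.138),onz(w,349,51,.138)];bm=(b[0]+b[1])/2
print(h,p,pt,b)
for q in(p,pt,bm):print(np.linalg.norm((q-h)[:2]),np.degrees(np.arctan2(*(q-h)[1::-1])))
v=b[1]-b[0];print(np.linalg.norm(v),np.degrees(np.arctan2(v[1],v[0])))
im=cv2.imread('pics/w8.png');cv2.imwrite('pics/z8b.png',cv2.resize(im[20:320,200:440],None,fx=2,fy=2,interpolation=cv2.INTER_CUBIC))
E
```

```text
[ 0.5726842 -0.0229101  0.032    ] [0.59770528 0.08799866 0.154     ] [ 0.53667674 -0.18859597  0.01      ] [array([ 0.57314119, -0.15482685,  0.138     ]), array([ 0.51755777, -0.1422979 ,  0.138     ])]
0.11369611983679433 77.28686882802252
0.16955336957919603 -102.26107282311028
0.1285911408125193 -102.27304937747827
0.05697798701039564 167.29736830346195
```

View pics/z8b.png

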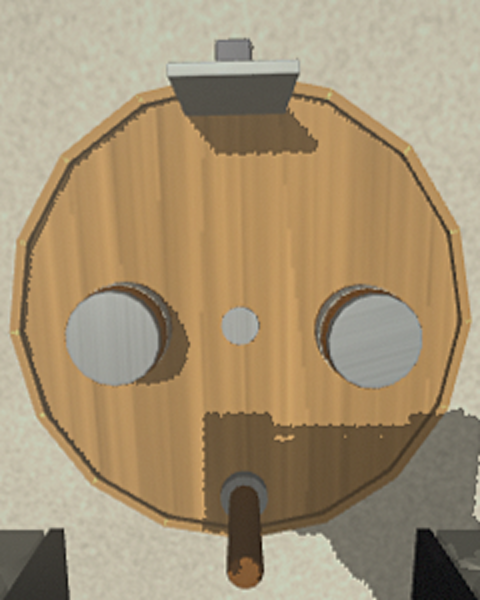

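```bash
python3 - <<'E'
from h import *
rows((.5782,-.0003,.3255,-103.5),[(.49,-.36,.27,-103.5),(.49,-.36,.27,-201)])
E
```

```text
[np.float64(37.04), np.float64(0.18), 5.55, -0.0]
[np.float64(-0.0), np.float64(0.0), 0.0, 97.5]
```

Request:
{"method": "servo_tool", "body": {
  "steps": [
    [8.76,4,0,0,0],
    [8.76,5,0,0,0],
    [8.76,5,0,0,0],
    [8.76,5,0,0,0],
    [8.76,5,0,0,0],
    [8.76,5,0,1,0],
    [8.76,5,0.2,2,0],
    [8.76,3,0,2.5,0]
  ]
}}

```text
time_s: 23.4
tcp_pos: [0.4899, -0.361, 0.2698]
eef_rot: [-180.0, -0.0, -103.5]
contact_force: [0.6, 0.4, -0.1]
gripper_width: 0.088
```

Request:
{"method": "servo_tool", "body": {
  "steps": [
    [8.76,0,0,0,10],
    [8.76,0,0,0,10],
    [8.76,0,0,0,10],
    [8.76,0,0,0,10],
    [8.76,0,0,0,10],
    [8.76,0,0,0,10],
    [8.76,0,0,0,10],
    [8.76,0,0,0,10]
  ]
}}

```text
time_s: 24.4
tcp_pos: [0.4906, -0.3588, 0.27]
eef_rot: [180.0, -0.0, 176.2]
contact_force: [0.0, 0.2, 0.3]
gripper_width: 0.0873
```

Request:
{"method": "servo_tool", "body": {
  "steps": [
    [8.76,0,0,0,10],
    [8.76,0,0,0,7.5],
    [8.76,0,0,0,0],
    [8.76,0,0,0,0]
  ]
}}

```text
time_s: 24.9
tcp_pos: [0.4903, -0.3592, 0.2703]
eef_rot: [-180.0, -0.0, 159.2]
contact_force: [-0.1, -0.1, -0.5]
gripper_width: 0.0875
```

```bash
python3 - <<'E'
from h import *
s=r.get_state();print(s['tcp_pos'],s['eef_rot'],s['joints'],s['time_s'])
save('wrist','w9.png');save('scene','s9.png')
E
```

```text
[ 0.49026786 -0.35919125  0.2702571 ] [-1.79999340e+02 -2.61010675e-02  1.59205641e+02] [-1.78326405e+01  1.28685722e+01 -4.31840022e+00 -7.21192361e-04
 -7.28391279e+01 -9.29615055e+01] 24.9
```

View pics/w9.png

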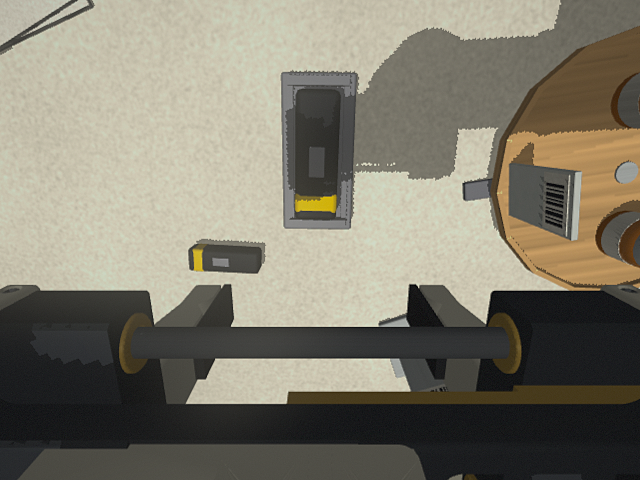

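View pics/s9.png

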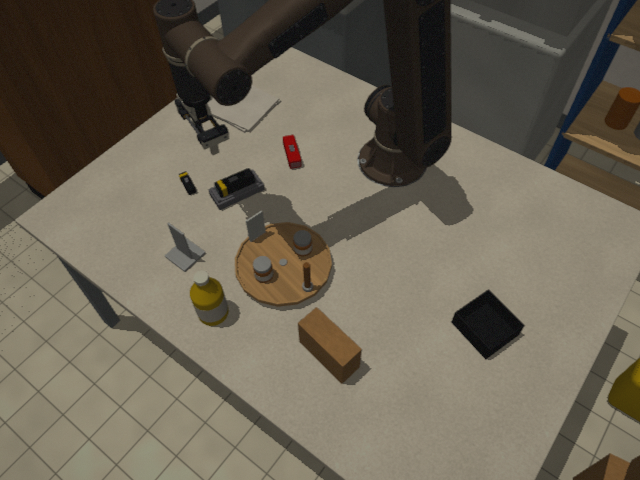

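```bash
python3 - <<'E'
import cv2
im=cv2.imread('pics/w9.png');z=cv2.resize(im[60:240,260:380],None,fx=3.3,fy=3.3,interpolation=cv2.INTER_CUBIC);cv2.imwrite('pics/z9.png',cv2.convertScaleAbs(z,alpha=1.6,beta=20))
E
```

```text
(no output)
```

View pics/z9.png

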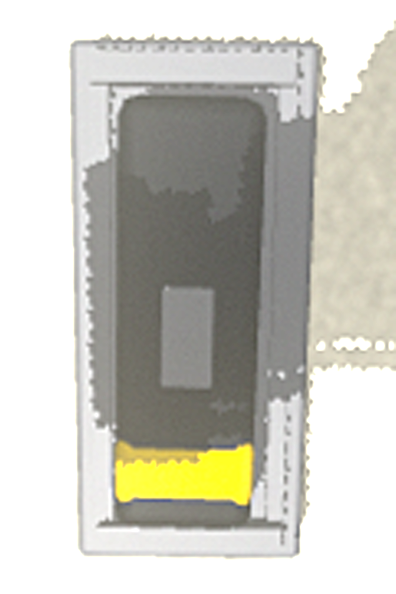

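```bash
python3 - <<'E'
from h import *
w=cam('wrist')
f=lambda x,y,z:onz(w,260+x/3.3,60+y/3.3,z)
S=[f(118,97,.07),f(266,97,.07),f(248,522,.07),f(115,522,.07)]
C=[f(73,42,.04),f(320,42,.04),f(298,555,.04),f(80,555,.04)]
for Q in(S,C):
    m=sum(Q)/4;a=(Q[2]+Q[3]-Q[0]-Q[1])/2;print(m,np.degrees(np.arctan2(a[1],a[0])),np.linalg.norm(a),[np.linalg.norm(Q[0]-Q[1]),np.linalg.norm(Q[2]-Q[3])])
    for q in Q:print('  ',q)
E
```

```text
[ 0.43276911 -0.3409148   0.07      ] -22.5082125723579 0.1253207635281612 [np.float64(0.0426605675490662), np.float64(0.04256218123750053)]
   [ 0.36727436 -0.33685493  0.07      ]
   [ 0.38248944 -0.29699988  0.07      ]
   [ 0.49824973 -0.34502192  0.07      ]
   [ 0.4830629  -0.38478245  0.07      ]
[ 0.43303953 -0.33915655  0.04      ] -21.827433522866556 0.1632185245301485 [np.float64(0.07618359967925022), np.float64(0.07626180552344702)]
   [ 0.3436961  -0.34440023  0.04      ]
   [ 0.37086591 -0.27322621  0.04      ]
   [ 0.52240427 -0.33387915  0.04      ]
   [ 0.49519183 -0.40512062  0.04      ]
```

```bash
python3 - <<'E'
from h import *
rows((.4903,-.3592,.2703,159.2),[(.433,-.340,.12,159.2),(.433,-.340,.039,158)])
E
```

```text
[np.float64(6.04), np.float64(-0.24), 15.03, -0.0]
[np.float64(0.0), np.float64(0.0), 8.1, 1.2]
```

Request:
{"method": "servo_tool", "body": {
  "steps": [
    [8.76,2,-0.1,3,0],
    [8.76,2,-0.1,4,0],
    [8.76,2,-0.04,5,0],
    [8.76,0,0,3,1.2],
    [8.76,0,0,4,0],
    [8.76,0,0,3,0],
    [8.76,0,0,1.1,0],
    [8.76,0,0,0,0]
  ]
}}

```text
time_s: 26.0
tcp_pos: [0.433, -0.3403, 0.0394]
eef_rot: [-180.0, -0.1, 157.8]
contact_force: [0.7, 0.2, 0.1]
gripper_width: 0.0878
```

Request:
{"method": "servo_tool", "body": {
  "steps": [
    [8.76,0,0,0,0]
  ]
}}

```text
time_s: 26.12
tcp_pos: [0.4339, -0.3407, 0.0408]
eef_rot: [-180.0, 0.1, 157.8]
contact_force: [0.4, 0.1, 0.3]
gripper_width: 0.0877
```

```bash
python3 - <<'E'
from h import *
s=r.get_state();print(s['tcp_pos'],s['eef_rot'])
save('wrist','w10.png')
E
```

```text
[ 0.43392189 -0.34068149  0.04079007] [-1.79993674e+02  1.12282050e-01  1.57832109e+02]
```

View pics/w10.png

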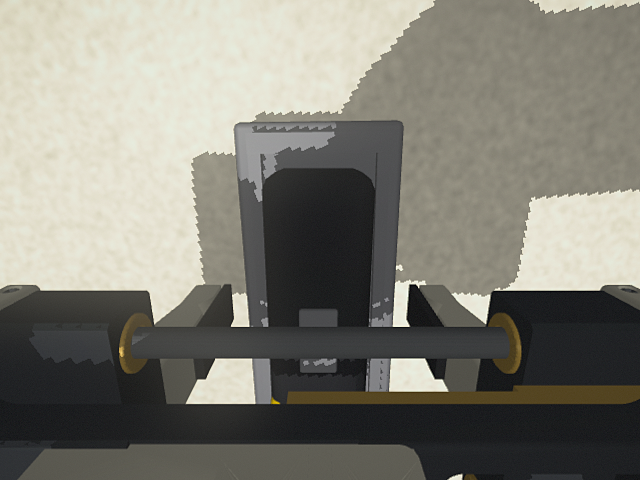

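The scanner is centred between the fingers and aligned with the image's vertical (x ≈ 264–376). Closing.

Request:
{"method": "servo_tool", "body": {
  "steps": [
    [3,0,0,0,0],
    [3,0,0,0,0],
    [3,0,0,0,0],
    [3,0,0,0,0],
    [3,0,0,0,0],
    [3,0,0,0,0],
    [3,0,0,0,0],
    [3,0,0,0,0]
  ],
  "squeeze": 30
}}

```text
time_s: 27.18
tcp_pos: [0.433, -0.3403, 0.0395]
eef_rot: [-180.0, -0.0, 157.8]
contact_force: [-0.8, -0.3, 0.6]
gripper_width: 0.0438
```

```bash
python3 - <<'E'
from h import *
s=r.get_state();print(s['tcp_pos'],s['eef_rot'],s['gripper_width'])
save('wrist','w11.png')
E
```

```text
[ 0.43297981 -0.34030033  0.03952943] [-1.79997506e+02 -5.33144636e-03  1.57801228e+02] 0.04384053697477754
```

View pics/w11.png

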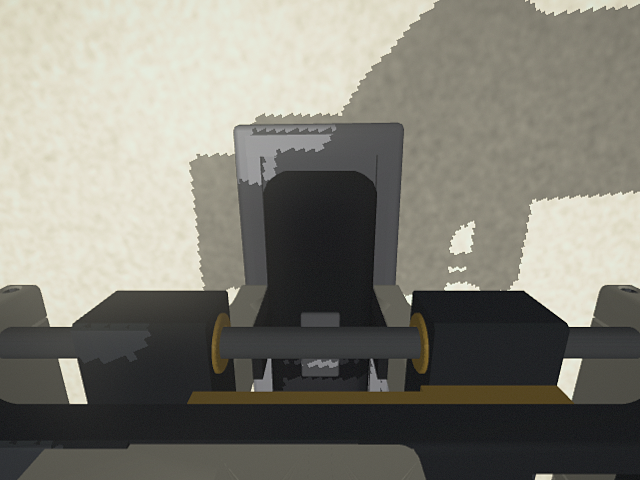

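```bash
python3 - <<'E'
from h import *
import cv2
for f,b,k in(('w4.png',(30,200,190,290),5),('w9.png',(480,140,640,260),5),('d8.png',(380,290,440,370),9),('s9.png',(150,210,220,280),9)):
    im=cv2.imread('pics/'+f);x0,y0,x1,y1=b;cv2.imwrite('pics/zz_'+f,cv2.resize(im[y0:y1,x0:x1],None,fx=k,fy=k,interpolation=cv2.INTER_CUBIC))
E
```

```text
(no output)
```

View pics/zz_w4.png

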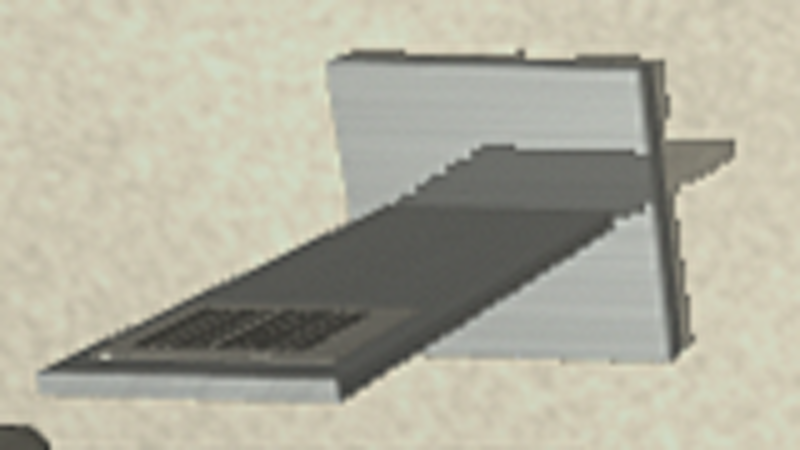

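View pics/zz_w9.png

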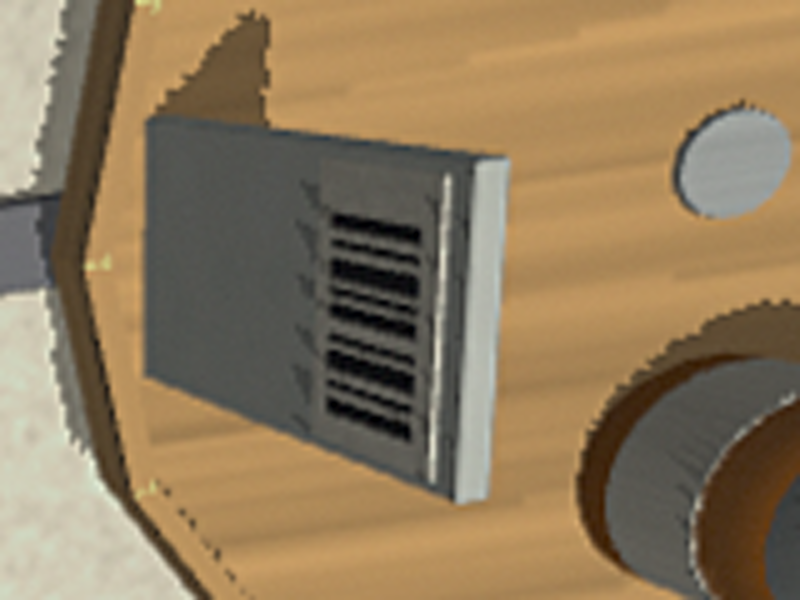

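View pics/zz_d8.png

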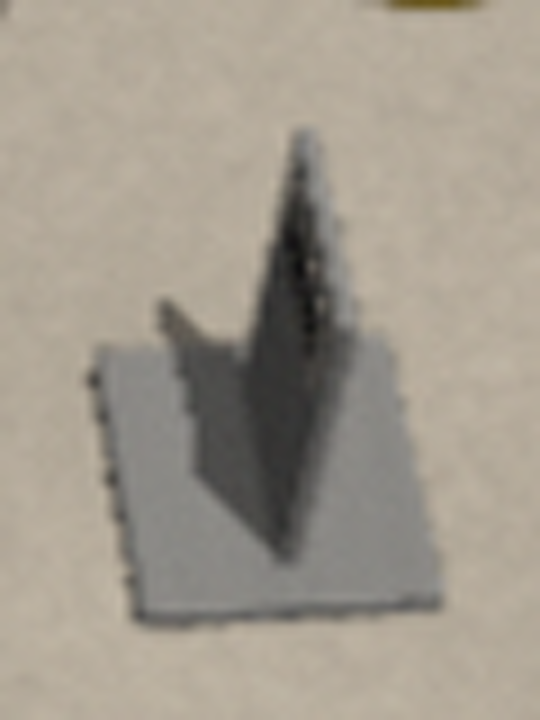

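View pics/zz_s9.png

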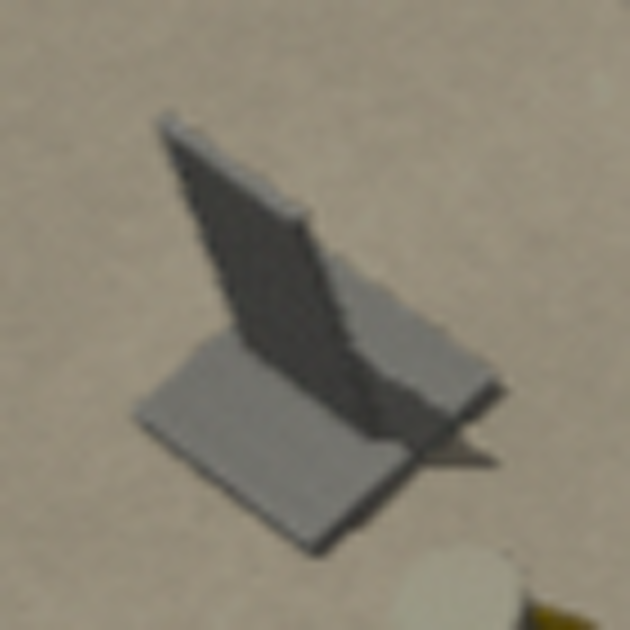

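```bash
python3 - <<'E'
from h import *
def st(p,yaw):return dict(tcp_pos=p,eef_rot=[180,0,yaw])
w=cam('wrist',st([.6527,-.0235,.3346],180))
f=lambda x,y,z:onz(w,30+x/5,200+y/5,z)
a,b=f(40,372,.141),f(342,379,.141);print('bay top',a,b,np.linalg.norm(b-a),(a+b)/2,np.degrees(np.arctan2(-(b-a)[0],(b-a)[1])))
q=[f(330,62,.01),f(637,70,.01),f(670,358,.01)];print('foot',q,(q[0]+q[2])/2)
for i,j in((0,1),):v=q[j]-q[i];print(np.linalg.norm(v),np.degrees(np.arctan2(-v[0],v[1])))
v=q[2]-q[1];print(np.linalg.norm(v),np.degrees(np.arctan2(v[1],v[0])))
print('label',f(258,330,.115))
w=cam('wrist',st([.4903,-.3592,.2703],159.2))
f=lambda x,y,z:onz(w,480+x/5,140+y/5,z)
a,b=f(475,157,.138),f(457,500,.138);v=b-a;print('tag top',a,b,np.linalg.norm(v),(a+b)/2,np.degrees(np.arctan2(v[1],v[0])));print('label',f(378,318,.115))
d=cam('side');g=lambda x,y,z:onz(d,380+x/9,290+y/9,z)
Q=[g(100,350,.01),g(388,345,.01),g(440,600,.01),g(140,612,.01)];print('side foot',sum(Q)/4,Q)
v=Q[2]-Q[3];print(np.degrees(np.arctan2(v[1],v[0])))
c=cam('scene');g=lambda x,y,z:onz(c,150+x/9,210+y/9,z)
a,b=g(165,120,.141),g(300,212,.141);print('scene bay top',a,b,(a+b)/2);print(g(135,415,.01),g(315,553,.01),g(500,385,.01))
E
```

```text
bay top [ 0.71610939 -0.32999754  0.141     ] [ 0.71779345 -0.26461526  0.141     ] 0.0654039721505546 [ 0.71695142 -0.2973064   0.141     ] -1.4754466602547385
foot [array([ 0.67485197, -0.33995134,  0.01      ]), array([ 0.67720979, -0.25341371,  0.01      ]), array([ 0.76467872, -0.25551368,  0.01      ])] [ 0.71976534 -0.29773251  0.01      ]
0.08656974493037002 -1.5607080335890071
0.08749413175005827 -1.375307380685864
label [ 0.71618255 -0.29965786  0.115     ]
tag top [ 0.51620378 -0.14439012  0.138     ] [ 0.57452801 -0.15647325  0.138     ] 0.059562725000705495 [ 0.5453659  -0.15043169  0.138     ] -11.704479292229056
label [ 0.54697389 -0.15058644  0.115     ]
side foot [ 0.71963309 -0.30355848  0.01      ] [array([ 0.67819672, -0.25717617,  0.01      ]), array([ 0.76538847, -0.26353262,  0.01      ]), array([ 0.76120971, -0.3489096 ,  0.01      ]), array([ 0.67373745, -0.34461552,  0.01      ])]
-2.81043704383025
scene bay top [ 0.72050748 -0.32773847  0.141     ] [ 0.72053525 -0.26599644  0.141     ] [ 0.72052137 -0.29686746  0.141     ]
[ 0.76490794 -0.33966883  0.01      ] [ 0.76768145 -0.25020009  0.01      ] [ 0.68093046 -0.2475347   0.01      ]
```

```bash
python3 - <<'E'
from h import *
rows((.433,-.3403,.1295,-102),[(.5154,-.2923,.1045,-102)])
E
```

```text
[np.float64(-6.41), np.float64(-7.06), 2.5, 0]
```

Request:
{"method": "servo_tool", "body": {
  "steps": [
    [3,0,0,-1,0],
    [3,0,0,-2,0],
    [3,0,0,-3,0],
    [3,0,0,-3,0],
    [3,0,0,0,-5],
    [3,0,0,0,-10],
    [3,0,0,0,-10],
    [3,0,0,0,-10]
  ]
}}

```text
time_s: 28.22
tcp_pos: [0.4328, -0.3401, 0.13]
eef_rot: [180.0, 0.0, -166.9]
contact_force: [-0.4, -0.2, -1.7]
gripper_width: 0.0441
```

Request:
{"method": "servo_tool", "body": {
  "steps": [
    [3,0,0,0,-10],
    [3,0,0,0,-10],
    [3,0,0,0,-10],
    [3,0,0,0,-10],
    [3,0,0,0,-10],
    [3,0,0,0,-10],
    [3,0,0,0,-5.2],
    [3,0,0,0,0]
  ]
}}

```text
time_s: 29.22
tcp_pos: [0.4329, -0.3402, 0.1299]
eef_rot: [-180.0, 0.0, -102.0]
contact_force: [0.0, -0.9, -2.0]
gripper_width: 0.0436
```

Request:
{"method": "servo_tool", "body": {
  "steps": [
    [3,0,-2,0,0],
    [3,0,-3,0,0],
    [3,-2,-2,1,0],
    [3,-2,0,1,0],
    [3,-1.5,0,0.5,0],
    [3,-0.9,-0.1,0,0],
    [3,0,0,0,0],
    [3,0,0,0,0]
  ]
}}

```text
time_s: 30.22
tcp_pos: [0.5159, -0.2927, 0.1052]
eef_rot: [-179.9, -0.0, -102.0]
contact_force: [0.1, -1.0, -1.9]
gripper_width: 0.0442
```

```bash
python3 - <<'E'
from h import *
s=r.get_state();print(s['tcp_pos'],s['eef_rot'],s['joints'],s['time_s'])
a=save('side','d12.png');save('scene','s12.png');save('wrist','w12.png')
im=cv2.imread('pics/d12.png');cv2.imwrite('pics/z12.png',cv2.resize(im[220:370,240:420],None,fx=4.,fy=4.,interpolation=cv2.INTER_CUBIC))
E
```

```text
[ 0.51585578 -0.29272909  0.1051717 ] [-1.79948511e+02 -8.07523631e-03 -1.02005522e+02] [-1.07001173e+01  1.89148522e+01 -1.89773524e+01  1.17244865e-02
 -5.20565045e+01 -1.31260586e+00] 30.225
```

View pics/z12.png

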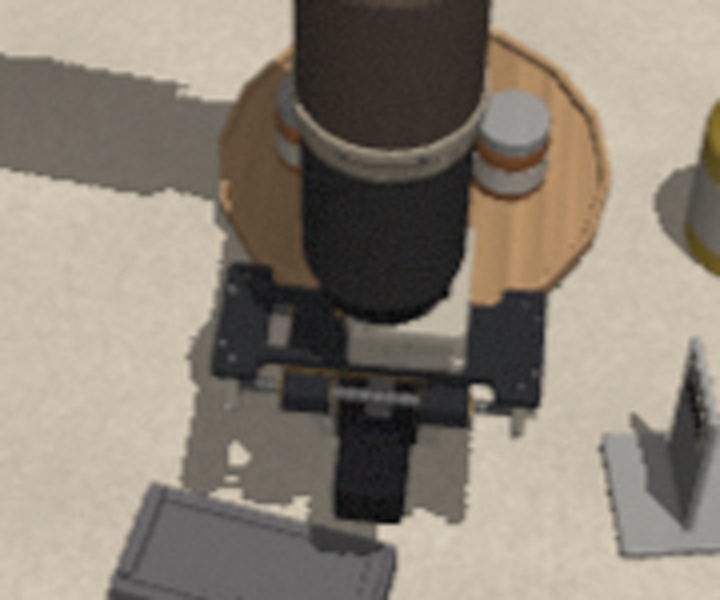

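View pics/w12.png

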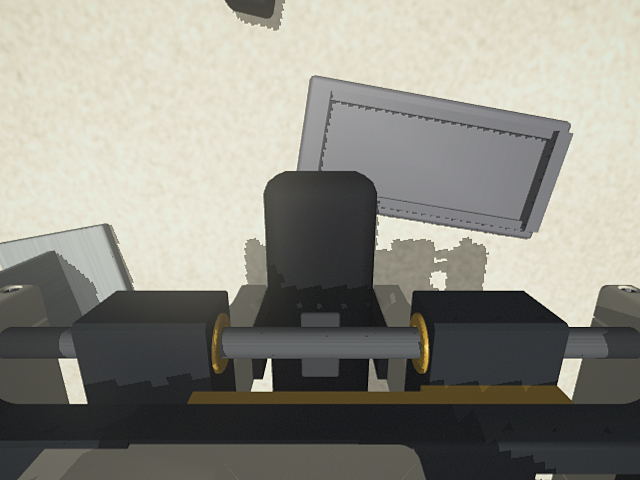

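View pics/s12.png

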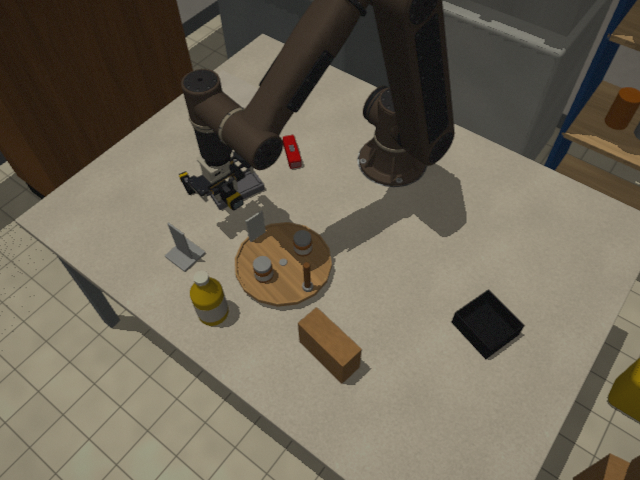

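```bash
python3 - <<'E'
from h import *
s=r.get_state();w=cam('wrist');p=np.array(s['tcp_pos'])
for u,v in((320,171),(264,230),(376,230)):
    q=onz(w,u,v,p[2]+.0305)-p;a=np.radians(s['eef_rot'][2]);print(q[0]*np.cos(a)+q[1]*np.sin(a),q[0]*np.sin(a)-q[1]*np.cos(a))
T=np.array([.5455,-.1505]);win=p[:2]+.065*np.array([np.cos(np.radians(78)),np.sin(np.radians(78))]);print(win,np.linalg.norm(T-win))
im=cv2.imread('pics/s12.png');cv2.imwrite('pics/z12s.png',cv2.resize(im[160:260,180:310],None,fx=6,fy=6,interpolation=cv2.INTER_CUBIC))
c=cam('scene');print(proj(c,[.5455,-.1505,.115]),proj(c,[*win,.115]))
E
```

```text
0.06727869735966667 2.016178055065307e-05
0.045313071611121296 -0.02120414941479465
0.04530810334215766 0.021224742370537432
[ 0.52918943 -0.22930196] 0.08047225481221636
[254.29558375 219.21339148] [238.31082189 203.55075633]
```

View pics/z12s.png

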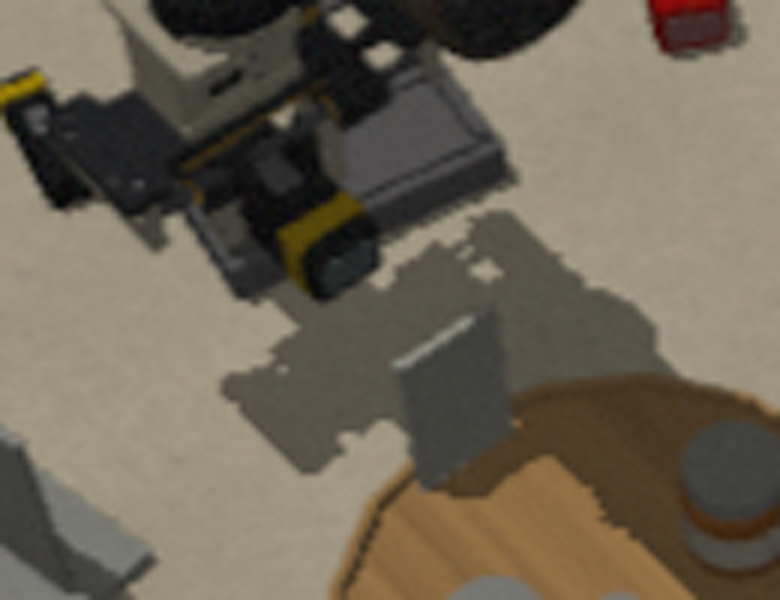

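Request:
{"method": "servo_tool", "body": {
  "steps": [
    [3,0,0,0,0],
    [3,0,0,0,0],
    [3,0,0,0,0],
    [3,0,0,0,0],
    [3,0,0,0,0],
    [3,0,0,0,0],
    [3,0,0,0,0],
    [3,0,0,0,0]
  ]
}}

```text
time_s: 31.38
tcp_pos: [0.5158, -0.2924, 0.1046]
eef_rot: [-180.0, 0.0, -102.0]
contact_force: [0.1, 0.3, -1.6]
gripper_width: 0.0436
```

The window shows at scene (238,204), exactly where projected for 8 cm from the tag. I keep holding.

Request:
{"method": "servo_tool", "body": {
  "steps": [
    [3,0,0,0,0],
    [3,0,0,0,0],
    [3,0,0,0,0],
    [3,0,0,0,0],
    [3,0,0,0,0],
    [3,0,0,0,0],
    [3,0,0,0,0],
    [3,0,0,0,0]
  ]
}}

```text
time_s: 32.38
tcp_pos: [0.5158, -0.2925, 0.1046]
eef_rot: [180.0, -0.0, -102.0]
contact_force: [-1.1, -0.2, -2.1]
gripper_width: 0.044
```

Request:
{"method": "servo_tool", "body": {
  "steps": [
    [3,0,0,0,0],
    [3,0,0,0,0],
    [3,0,0,0,0],
    [3,0,0,0,0],
    [3,0,0,0,0],
    [3,0,0,0,0],
    [3,0,0,0,0],
    [3,0,0,0,0]
  ]
}}

```text
time_s: 33.38
tcp_pos: [0.5158, -0.2924, 0.1046]
eef_rot: [180.0, 0.0, -102.0]
contact_force: [-0.6, 0.4, -2.8]
gripper_width: 0.0436
```

```bash
python3 - <<'E'
from h import *
s=r.get_state()
rows((*s['tcp_pos'],-102),[(.515,-.33,.13,-102),(.515,-.33,.13,-181.6),(.572,-.2945,.1045,-181.6)])
E
```

```text
[np.float64(3.69), np.float64(-0.71), np.float64(-2.54), 0]
[np.float64(-0.0), np.float64(0.0), 0.0, 79.6]
[np.float64(-5.6), np.float64(3.71), 2.55, -0.0]
```

Request:
{"method": "servo_tool", "body": {
  "steps": [
    [3,1,-0.3,-1,0],
    [3,2,-0.4,-1.5,0],
    [3,0.7,0,0,0],
    [3,0,0,0,5],
    [3,0,0,0,10],
    [3,0,0,0,10],
    [3,0,0,0,10],
    [3,0,0,0,10]
  ]
}}

```text
time_s: 34.38
tcp_pos: [0.5146, -0.3301, 0.1292]
eef_rot: [180.0, -0.0, -147.4]
contact_force: [0.3, -0.4, -1.6]
gripper_width: 0.0438
```

Request:
{"method": "servo_tool", "body": {
  "steps": [
    [3,0,0,0,10],
    [3,0,0,0,10],
    [3,0,0,0,10],
    [3,0,0,0,4.6],
    [3,-2,1.7,1,0],
    [3,-2,1.5,1,0],
    [3,-1.6,0.5,0.5,0],
    [3,0,0,0,0]
  ]
}}

```text
time_s: 35.38
tcp_pos: [0.5732, -0.2938, 0.1033]
eef_rot: [180.0, -0.1, 178.5]
contact_force: [0.5, -0.4, -2.2]
gripper_width: 0.0441
```

Request:
{"method": "servo_tool", "body": {
  "steps": [
    [3,0,0,0,0],
    [3,0,0,0,0]
  ]
}}

```text
time_s: 35.62
tcp_pos: [0.5717, -0.2949, 0.1048]
eef_rot: [-180.0, 0.0, 178.4]
contact_force: [-0.2, -0.4, -1.1]
gripper_width: 0.0437
```

```bash
python3 - <<'E'
from h import *
s=r.get_state();print(s['tcp_pos'],s['eef_rot'],s['joints'],s['time_s'])
save('side','d13.png');save('scene','s13.png')
im=cv2.imread('pics/d13.png');cv2.imwrite('pics/z13.png',cv2.resize(im[240:390,290:460],None,fx=4.,fy=4.,interpolation=cv2.INTER_CUBIC))
im=cv2.imread('pics/s13.png');cv2.imwrite('pics/z13s.png',cv2.resize(im[160:290,130:290],None,fx=4.5,fy=4.5,interpolation=cv2.INTER_CUBIC))
p=s['tcp_pos'];a=np.radians(s['eef_rot'][2]+180);win=[p[0]+.065*np.cos(a),p[1]+.065*np.sin(a),p[2]+.0105];print(win)
for n in('scene','side'):
    c=cam(n);print(n,proj(c,win),proj(c,[.717,-.2985,.115]))
E
```

```text
[ 0.57166532 -0.29493838  0.10477429] [-1.79998355e+02  6.13010190e-03  1.78381314e+02] [-9.94253417e+00  2.31480209e+01 -1.23428556e+01  9.09129946e-04
 -5.45028198e+01 -8.16766796e+01] 35.625
[np.float64(0.6366393867334404), np.float64(-0.2967744761154661), np.float64(0.11527428863272676)]
scene [197.72803842 215.44357606] [178.19578541 232.58005934]
side [381.90937881 321.55317021] [413.53009055 319.66517763]
```

View pics/z13.png

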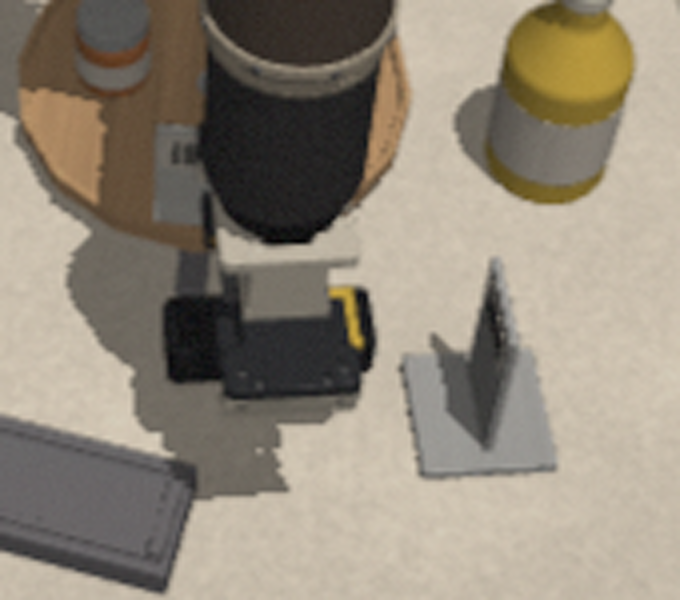

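View pics/z13s.png

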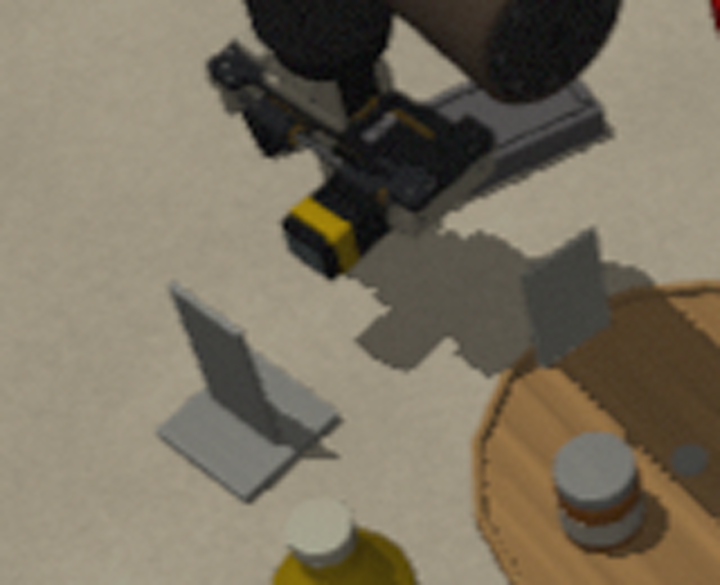

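The window faces the bay board squarely. The label is seen at side (415,319) against a predicted (413.5,319.7). Holding.

Request:
{"method": "servo_tool", "body": {
  "steps": [
    [3,0,0,0,0],
    [3,0,0,0,0],
    [3,0,0,0,0],
    [3,0,0,0,0],
    [3,0,0,0,0],
    [3,0,0,0,0],
    [3,0,0,0,0],
    [3,0,0,0,0]
  ]
}}

```text
time_s: 36.72
tcp_pos: [0.5719, -0.2947, 0.1045]
eef_rot: [180.0, -0.0, 178.4]
contact_force: [-1.3, -0.3, -2.0]
gripper_width: 0.0439
```

Request:
{"method": "servo_tool", "body": {
  "steps": [
    [3,0,0,0,0],
    [3,0,0,0,0],
    [3,0,0,0,0],
    [3,0,0,0,0],
    [3,0,0,0,0],
    [3,0,0,0,0],
    [3,0,0,0,0],
    [3,0,0,0,0]
  ]
}}

```text
time_s: 37.72
tcp_pos: [0.5719, -0.2947, 0.1045]
eef_rot: [180.0, -0.0, 178.4]
contact_force: [0.4, -0.8, -1.4]
gripper_width: 0.044
```

Request:
{"method": "servo_tool", "body": {
  "steps": [
    [3,0,0,0,0],
    [3,0,0,0,0],
    [3,0,0,0,0],
    [3,0,0,0,0],
    [3,0,0,0,0],
    [3,0,0,0,0],
    [3,0,0,0,0],
    [3,0,0,0,0]
  ]
}}

```text
time_s: 38.72
tcp_pos: [0.5719, -0.2947, 0.1045]
eef_rot: [180.0, -0.0, 178.4]
contact_force: [-0.6, 0.1, -2.3]
gripper_width: 0.0438
```

```bash
python3 - <<'E'
from h import *
s=r.get_state();print(s['tcp_pos'],s['eef_rot'],s['time_s'])
rows((*s['tcp_pos'],-181.6),[(.53,-.294,.13,-181.6),(.433,-.3403,.13,-181.6),(.433,-.3403,.05,-202.2)])
E
```

```text
[ 0.57193091 -0.29467222  0.10454635] [ 1.79998823e+02 -8.90375271e-04  1.78396924e+02] 38.725
[np.float64(4.19), np.float64(-0.05), np.float64(-2.55), -0.0]
[np.float64(9.57), np.float64(-4.9), 0.0, -0.0]
[np.float64(0.0), np.float64(0.0), 8.0, 20.6]
```

Return to the cradle: back off, move over it, turn, then lower.

Request:
{"method": "servo_tool", "body": {
  "steps": [
    [3,2,0,-1,0],
    [3,3,-1,-1.5,0],
    [3,4,-2,0,0],
    [3,3,-1.5,0,0],
    [3,1.8,-0.5,0,10],
    [3,0,0,0,10],
    [3,0,0,0,0.6],
    [3,0,0,0,0]
  ]
}}

```text
time_s: 39.72
tcp_pos: [0.4325, -0.3407, 0.1299]
eef_rot: [180.0, 0.0, 158.0]
contact_force: [0.0, 0.1, -2.2]
gripper_width: 0.044
```

Request:
{"method": "servo_tool", "body": {
  "steps": [
    [3,0,0,0,0],
    [3,0,0,0,0]
  ]
}}

```text
time_s: 39.98
tcp_pos: [0.4327, -0.3407, 0.1295]
eef_rot: [-180.0, -0.0, 157.9]
contact_force: [-0.2, 0.7, -2.8]
gripper_width: 0.0435
```

```bash
python3 - <<'E'
from h import *
s=r.get_state();print(s['tcp_pos'],s['eef_rot'],s['time_s'])
rows((*s['tcp_pos'],s['eef_rot'][2]),[(.433,-.3403,.041,157.8)])
E
```

```text
[ 0.43268184 -0.34069294  0.12946418] [-1.79998477e+02 -1.23382016e-02  1.57881030e+02] 39.975
[np.float64(-0.01), np.float64(0.05), np.float64(8.85), np.float64(0.08)]
```

Request:
{"method": "servo_tool", "body": {
  "steps": [
    [3,0,0.05,3,0],
    [3,0,0,2.5,0],
    [3,0,0,1.5,0],
    [3,0,0,1,0],
    [3,0,0,0.5,0],
    [3,0,0,0.2,0],
    [3,0,0,0,0],
    [3,0,0,0,0]
  ]
}}

```text
time_s: 40.98
tcp_pos: [0.4331, -0.3405, 0.0431]
eef_rot: [-180.0, 0.1, 157.8]
contact_force: [-0.3, 0.1, -2.0]
gripper_width: 0.0441
```

Request:
{"method": "servo_tool", "body": {
  "steps": [
    [3,0,0,0.1,0],
    [3,0,0,0.1,0],
    [3,0,0,0,0],
    [3,0,0,0,0]
  ]
}}

```text
time_s: 41.48
tcp_pos: [0.4328, -0.3403, 0.0406]
eef_rot: [-180.0, -0.0, 157.8]
contact_force: [0.6, 0.2, -1.7]
gripper_width: 0.0438
```

```bash
python3 - <<'E'
from h import *
s=r.get_state();print(s['tcp_pos'],s['eef_rot'],s['contact_force'])
save('wrist','w14.png')
E
```

```text
[ 0.43279325 -0.34033108  0.04055054] [-1.79998636e+02 -3.13108645e-03  1.57802293e+02] [ 0.60038889  0.17984929 -1.70918197]
```

View pics/w14.png

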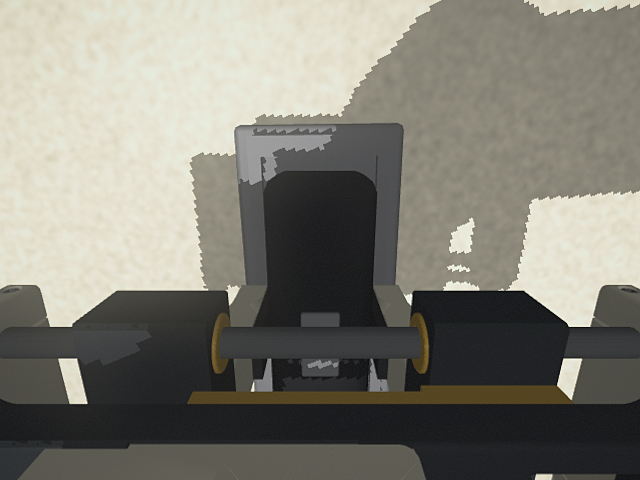

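The picture matches the one at the grasp. I lower the last millimetre, release and retreat.

Request:
{"method": "servo_tool", "body": {
  "steps": [
    [3,0,0,0.1,0],
    [3,0,0,0,0],
    [8.76,0,0,0,0],
    [8.76,0,0,0,0],
    [8.76,0,0,0,0],
    [8.76,0,0,0,0],
    [8.76,0,0,-2,0],
    [8.76,0,0,-4,0]
  ]
}}

```text
time_s: 42.52
tcp_pos: [0.4315, -0.3398, 0.0987]
eef_rot: [-180.0, -0.2, 157.8]
contact_force: [0.3, -0.3, 0.1]
gripper_width: 0.0872
```

Request:
{"method": "servo_tool", "body": {
  "steps": [
    [8.76,0,0,-5,0],
    [8.76,0,0,-5,0],
    [8.76,-3,0,-4,0],
    [8.76,-3,0,-3,0],
    [8.76,0,0,0,0],
    [8.76,0,0,0,0]
  ]
}}

```text
time_s: 43.28
tcp_pos: [0.4876, -0.3625, 0.2684]
eef_rot: [180.0, -0.1, 157.8]
contact_force: [0.6, 0.6, -0.4]
gripper_width: 0.0875
```

```bash
python3 - <<'E'
from h import *
s=r.get_state();print(s['tcp_pos'],s['eef_rot'],s['contact_force'],s['time_s'])
save('wrist','w15.png');save('scene','s15.png');save('side','d15.png')
im=cv2.imread('pics/d15.png');cv2.imwrite('pics/z15.png',cv2.resize(im[200:330,270:420],None,fx=4.5,fy=4.5,interpolation=cv2.INTER_CUBIC))
E
```

```text
[ 0.4875637  -0.36250297  0.26840041] [ 1.79969716e+02 -1.02385499e-01  1.57785084e+02] [ 0.56298874  0.58849557 -0.3917899 ] 43.275
```

View pics/w15.png

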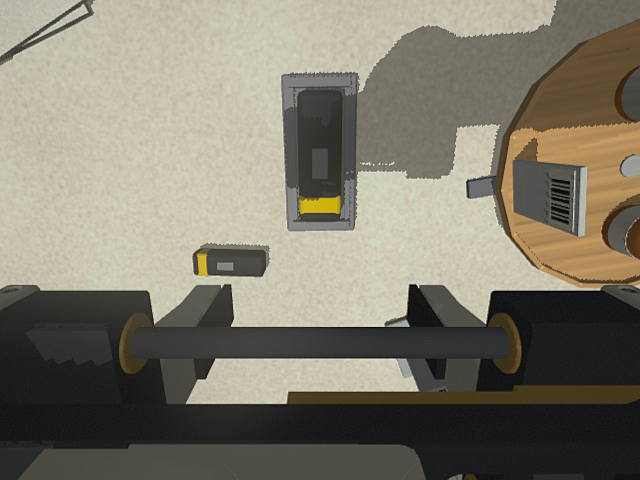

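View pics/s15.png

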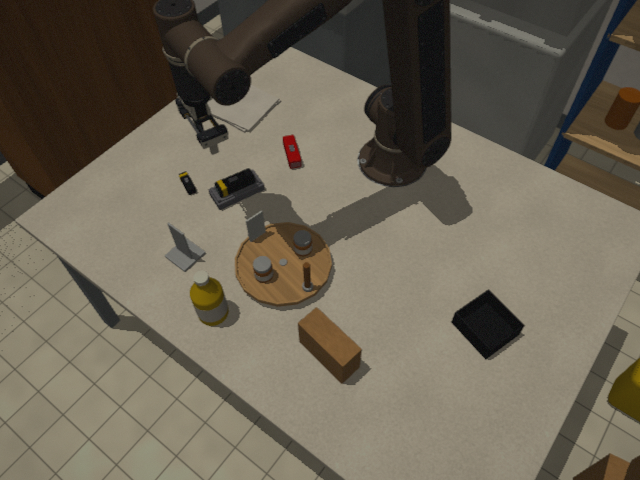

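View pics/z15.png

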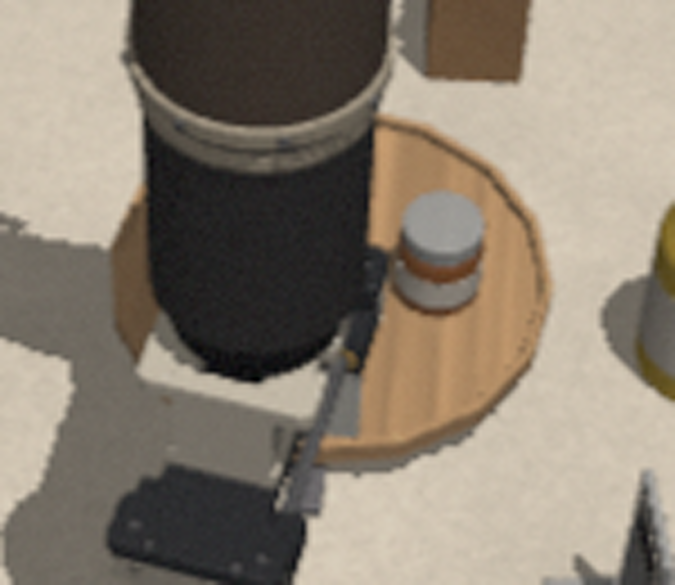

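View pics/d15.png

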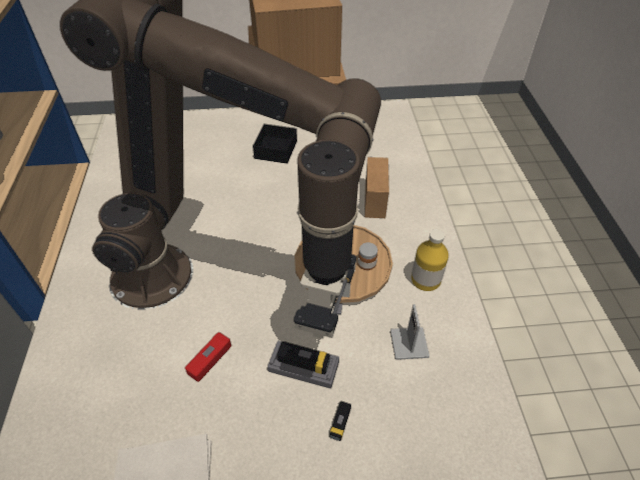

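Scanner is back in its cradle (wrist (320,155), same place as before), the board is still above the pointer, and jars, carton, jug and basket are unmoved. Handing in.

```bash
python3 - <<'E'
from h import *
print(r.close_job())
E
```

```text
the job is handed in; nothing more can be done
None
```

The job is handed in at about 43 s of the 208 s allowed; handing it in reports no verdict.

- **Jars:** Only two jars were present. Both stand upright on the turntable inside its rim.
- **Turntable:** I turned it anticlockwise by the post until it clicked home. The board and post then lined up with the pointer to within about 0.5°.
- **Scans:** I held the scanner square, with the window about 8 cm away by calculation, for about 3 s at the turntable's tag and then about 3 s at the bay tag. The measured pose stayed within about a millimetre during both holds. Neither label's read could be checked directly.
- **Scanner:** It lies back in its cradle, in the same place in the wrist picture as before I picked it up.
- **Last pictures:** Carton, jug, basket, the small black scanner and the red one look unmoved, and the gripper is clear of everything.

No check failed. One pair of estimates disagreed: the side view put the bay tag's foot about 5 mm further right than the wrist and scene views did. I went by the wrist view.

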